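Fit the filter cassette into the bench dust extractor

ROBOT

A 6-joint arm with a two-finger parallel gripper is mounted at the origin on a cart in front of the work surface, level with it; the furniture and walls round the work are solid. World frame = base frame: x ahead of the robot, y to its left, z up, the work surface at z = 0. Lengths are in m, angles in rad, forces in N, time in s.
With the tool pointing down it reaches from about 0.25 to 0.775 m from the base axis. Payload 4 kg.
Tool frame: the origin (TCP) lies on the centre line of the jaws, within the pads' length; the fingertips stand 22 mm ahead of it and the grasp point (between the pads) lies 3 mm ahead of it; z points along the fingers, y is the direction in which the jaws open and shut (so a half turn about z gives the same grasp; the last joint's range is limited). The gripper opens to 94 mm and grips with 3 to 60 N. Pads are 16 mm wide; open, the fingers measure 119 mm over their backs; the gripper's body (75 mm by 177 mm) begins 78 mm behind the grasp point.
Start: joints at [-0.103, 0.087, 1.371, -0, 1.684, -0.103], TCP at [0.55, -0, 0.228] pointing down, gripper open.
Joint ranges: [-3.1, 3.1], [-0.76, 2.03], [0.27, 2.55], [-1.08, 4.22], [0.17, 2.65], [-2.57, 2.57]. Speed limits (rad/s): [2.79, 2.79, 3.14, 3.14, 3.14, 3.14].

INTERFACE

Orientations are given as [roll, pitch, yaw] about the fixed x, y, z axes, in that order (R = Rz(yaw) Ry(pitch) Rx(roll)).
In Python, from bench import robot gives the robot as it stands. The module is installed in compiled form; this text tells all that it offers.
- The arm moves only by the shell command python3 -m inch 'ROWS'. ROWS is JSON, a list of rows, each an object with "linear": the shift along the world's x, y, z scaled (see below), a list of three; "twist": the turn about the world's z scaled (see below); "gripper": the opening, from 0 (shut) to 1 (fully open). In form: [{"linear": [x, y, z], "twist": twist, "gripper": gripper}, ...]. A call has 1 to 10 rows; each row is the pose to reach, as a shift and turn from the pose commanded when the call began; what a row does not reach only later rows make up. The controller multiplies each number of a shift by 0.1 m and each number of a turn by 60 degrees. A row lasts 1/12 s, in which the tool goes at most 41.7 mm and 7.16 degrees, less where a joint would pass 70% of its speed; a pose out of reach is approached as far as the arm can. A call with a number of a shift or a turn outside -1 to 1 is refused whole. A call with a gripper value outside its range is refused whole. The fingers move at their own pace and stop on an object; the grip force is fixed at half the most. Time passes only in rows, so rows that repeat a pose let the fingers close. It gives the time, the measured TCP pose, the force and the opening at its end, in the units of the state.
- robot.get_obs(): the state, without advancing time (a new reading comes with each control period).
- robot.snapshot(name): name is "scene" or "side" or "wrist"; returns a dict with "image" (480x640x3 uint8, red, green, blue), "depth" (480x640 float32, m along the optical axis (not along the pixel's ray), 0 where there is no reading), "mtx" (3x3 intrinsics, pixels), "rvec" (rotation vector, rad) and "tvec" (3), from world to camera coordinates, as OpenCV has them; the wrist camera has in their place "hand_eye" (4x4, takes a point from camera to tool coordinates, whose origin is the TCP and whose axes are the flange's). Camera axes: x right, y down, z forward; pixel columns grow to the right and rows downward; lengths in m; the calibration is good to about 2 mm. The wrist camera is an equidistant fisheye: a pixel r from the principal point sees the ray r / f radians off the axis. A picture is of the moment at which its call begins: read the wrist's pose just before it.
- robot.close_job(): hands the job in, once; it reports no verdict.
The state is a dict: "time": time; "joint_positions": joint angles; "qvel": joint speeds; "joint_torque": joint torques, N m; "tool_pos": TCP position; "ee_rot": TCP orientation; "wrist_force": force on the tool from outside, world axes, zero at the start; "wrist_torque": the same for the moment, N m; "width": finger opening in m.
Only numpy, scipy, OpenCV 4.12 (cv2) and the standard library are available. Lean on these libraries where they do the work, as an engineer would, in place of code of your own. Each camera call takes 0.05 s, during which the arm holds its last target.

TASK

Fit the filter cassette that lies on the bench into the dust extractor: stand it up on its mesh end and let go, so that you can take it afresh by its blank top plate (the guides close round its side edges), and lower it between the guides until it is fully home; do not drop or ram it in. Then swing the retaining bar right round over it into the keeper, and leave the oiler bottle, the hex key and the cast part where they are.

Things in the scene. Friction and masses are not known exactly. Their poses are not given: they have to be found in the camera images.
- cassette: Loose filter cassette, flat, 110 mm long (own x), 60 wide (own y), 0.17 to 0.34 kg. x -55 to +21: frame 20 mm thick with pleated filter and mesh; x +21 to +55: blank grip plate 14 mm thick, 60 wide. Starts lying flat, own z up; origin mid length and width on the underside (frame faces at z 0 and 20 mm, plate faces at 3 and 17). Stands free on its mesh end. Fitted: own x up, either face to the front.
- cassette_foot (a point): Middle of the cassette's mesh end (own x = -55 mm, half way through the thickness).
- cassette_top (a point): Middle of the edge of the blank grip plate (own x = +55 mm, half way through the thickness).
- extractor: Fixed dust extractor. Own -x is its front (round inlet, switch), z up; origin on the bench under the filter slot's middle. Base plate x -100 to +210, y +-95 mm. Grey filter box x +-60, y +-70, top at z 78. Blower and motor behind it (x 60 to 210) up to z 115. Bar's pivot post at y +52, keeper at y -47, both about z 121 (keeper's rear lip to 134).
- slot_floor (a point): Middle of the filter slot's floor, 8 mm above the bench, where the mesh end's middle rests when home; the cassette's top edge is then at z 118 mm. Axes as the extractor's. The slot is 63 mm along y and 23 mm along x: 1.5 mm of play on each side of the cassette.
- slot_mouth (a point): Middle of the mouth, level with the top of the two guides, 112 mm above the bench. The guides are steel C-sections at both y ends of the slot, from z 78 to 112 mm, flared outwards by about 4 mm over the top 6 mm. Their lips cover the outer 6 mm of the cassette's faces; 51 mm between them is open to the front and the back.
- bar_pivot (a point): On the upright axis of the retaining bar, at the bar's underside, 121.5 mm above the bench (3.5 mm above a cassette that is home).
- retaining_bar (a joint): Angle of the steel retaining bar about its upright pivot, rad: 0 parked to the front left, clear of the slot; grows anticlockwise seen from above, over the front, to 2.1 at its stop, where it lies across the slot along the extractor's own -y, in the keeper. Needs about 1 N at the knob and stays where it is left. Bar 14 mm wide, 5 mm thick.
- bar_knob (a point): Middle of the upright black knob on the bar, 15 mm thick, 24 mm high (126.5 to 150.5 mm above the bench), 111 mm from the pivot.
- oiler_bottle: Small dropper bottle lying on the bench, 97 mm long; leave it alone.
- hex_key: Black hexagon key lying on the bench, 90 mm long; leave it alone.
- casting: Dark cast part with a hub and a square flange standing on the bench, 56 mm high; leave it alone.
Mind the look-alikes: they are no part of the job. What is shaped like the cassette but blue or turquoise is not meant.

How it is judged:
On the way, in this order (a step that is already met when the one before it is completed fails the run):
1. the cassette is upended, mesh end down (within about 30 degrees), and let go before it is home (angle between cassette's own x axis and vertical below 0.5 rad and contact force between the fingers and cassette below 0.05 N and distance between cassette_foot and slot_floor above 0.01 m), for 0.2 s.
2. the cassette is home in the slot while the bar is still open (horizontal distance between cassette_foot and slot_floor below 0.005 m and z of cassette_foot in the frame of slot_floor below 0.003 m and angle between cassette's own x axis and vertical below 0.06 rad and value of joint retaining_bar below 1.2 rad), for 0.2 s.
At the end, for the whole second after the job is handed in: The cassette stands at rest in the filter slot, mesh end down, its foot within 3 mm of the slot floor and 5 mm of its middle, upright within 0.06 rad; the retaining bar lies across it in the keeper (angle over 2.0 of 2.1 rad) (horizontal distance between cassette_foot and slot_floor below 0.005 m and z of cassette_foot in the frame of slot_floor below 0.003 m and angle between cassette's own x axis and vertical below 0.06 rad and value of joint retaining_bar above 2 rad and linear speed of cassette below 0.02 m/s); the robot touches nothing.
It fails at once if the cassette is rammed into the extractor (over 40 N between them) (contact force between cassette and extractor above 40 N).
It fails at once if the cassette is dropped down the slot (over 0.4 m/s in it, a fall of about 8 mm) (distance between cassette_foot and slot_floor below 0.09 m and linear speed of cassette above 0.4 m/s).
It fails at once if the oiler bottle, the hex key or the cast part is moved by more than 30 mm (distance of any of oiler_bottle, hex_key, casting from where it was at the start of the episode above 0.03 m).
It also fails if it takes over 67 s, if anything falls off the work surface, if the arm or the gripper's body presses on something with over 40 N, if the wrist force passes 120 N, or if a joint passes its speed limit or range.

## Working session

There is one attempt and no reset: what is moved stays moved. The work goes in short steps, Python scripts to look and compute and a shell command to move; the robot and the scene stay as the last step left them, time stands still between calls to the robot, and variables do not carry over. Pictures are saved under pics/ and viewed, and the job is handed in when it is done.

```bash
mkdir -p pics
cat > h.py <<'E'
import numpy as np, cv2
from bench import robot
from scipy.spatial.transform import Rotation as Ro
def snap(n,name):
    s=robot.snapshot(n); cv2.imwrite(f'pics/{name}.png',s['image'][:,:,::-1]); np.savez(f'pics/{name}.npz',**s); return s
def load(name): return dict(np.load(f'pics/{name}.npz'))
def cloud(s):
    d=s['depth'];K=s['mtx'];v,u=np.mgrid[:480,:640]
    P=np.stack([(u-K[0,2])/K[0,0]*d,(v-K[1,2])/K[1,1]*d,d],-1)
    R=cv2.Rodrigues(s['rvec'])[0]
    W=(P-np.array(s['tvec']).reshape(3))@R
    W[d<=0]=np.nan
    return W
def px(s,p):
    return cv2.projectPoints(np.array(p,float).reshape(-1,3),s['rvec'],s['tvec'],s['mtx'],None)[0].reshape(-1,2)
E
python3 - <<'E'
from h import *
print(robot.get_obs())
snap('scene','sc0');snap('side','si0')
for n in('scene','side'):
  s=load('sc0' if n=='scene' else 'si0');R=cv2.Rodrigues(s['rvec'])[0];print(n,-R.T@s['tvec'].reshape(3),R[2])
E
```

```text
{'time': 0.0, 'joint_positions': array([-1.03088526e-01,  8.79625095e-02,  1.37221468e+00, -4.02819728e-05,
        1.68359024e+00, -1.03087585e-01]), 'qvel': array([ 0.00179133, -0.00061942,  0.00019691, -0.00164026,  0.00115946,
       -0.00114127]), 'joint_torque': array([ 1.28542815e-03, -3.40182602e+01, -3.02423716e+01,  7.18220207e-02,
        3.29729996e-02, -1.13141955e-04]), 'tool_pos': array([5.49512700e-01, 3.88812726e-05, 2.26320091e-01]), 'ee_rot': array([-3.13942530e+00, -1.83972615e-04,  1.57079070e+00]), 'wrist_force': array([-0.45019452, -0.21456524, -0.08933366]), 'wrist_torque': array([-0.05299261,  0.02841621, -0.01194882]), 'width': 0.09379078197767761}
scene [0.03642929 0.92321049 0.68395644] [ 0.43157698 -0.76113999 -0.4841562 ]
side [0.09212721 0.74050069 0.55360659] [ 0.47961843 -0.73813425 -0.47447232]
```

```bash
sleep 1
```

```text
(no output)
```

View pics/sc0.png

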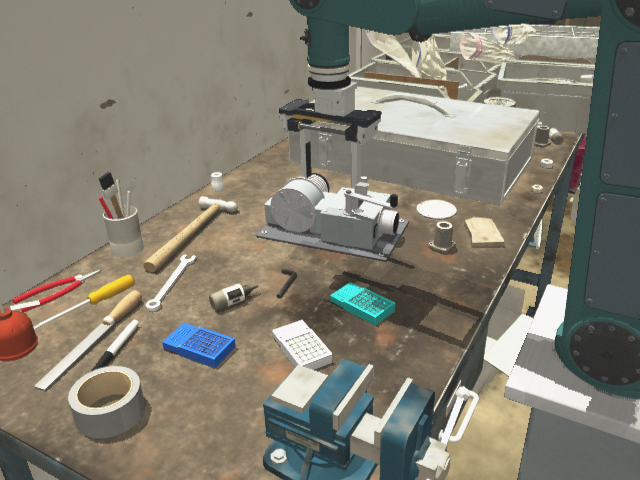

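View pics/si0.png

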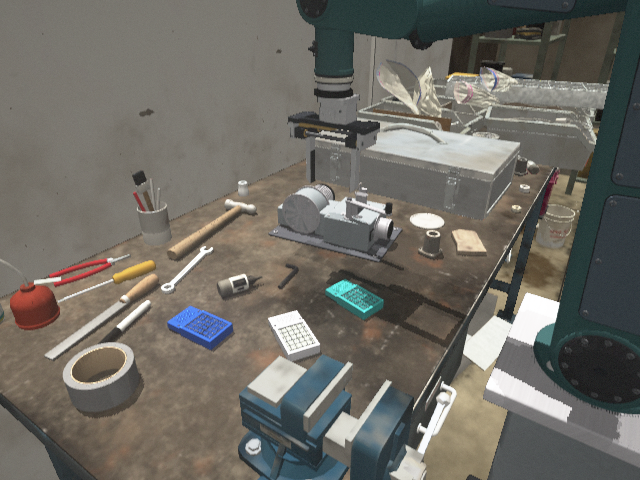

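Run:
```python
from h import *
s=load('sc0');W=cloud(s);im=s['image'].astype(int)
i2=load('si0');
a=cv2.resize(s['image'][160:380,220:460],None,fx=2.5,fy=2.5,interpolation=cv2.INTER_CUBIC)
b=cv2.resize(i2['image'][160:380,220:460],None,fx=2.5,fy=2.5,interpolation=cv2.INTER_CUBIC)
cv2.imwrite('pics/c1.png',a[:,:,::-1]);cv2.imwrite('pics/c2.png',b[:,:,::-1])
for n in('sc0','si0'):
  s=load(n);W=cloud(s);im=s['image'].astype(int)
  z=W[...,2]
  m=(z>0.012)&(z<0.03)&(im.min(-1)>140)&(im.max(-1)-im.min(-1)<40)
  m[:310]=0;m[380:]=0;m[:,:262]=0;m[:,340:]=0
  p=W[m];print(n,m.sum(),np.nanmedian(p,0))
  r=cv2.minAreaRect(p[:,:2].astype(np.float32)*1000);print(r,cv2.boxPoints(r), np.percentile(p[:,2],[5,25,50,75,95]))
  table=W[(abs(z)<0.03)&(W[...,0]>0.3)&(W[...,0]<.8)&(abs(W[...,1])<.4)];print(np.median(table[:,2]))
```

```text
sc0 1554 [0.4727798  0.24484463 0.01857374]
((476.66204833984375, 241.46981811523438), (62.36343765258789, 114.77471160888672), 58.20481491088867) [[411.45724 245.20383]
 [509.0085  184.73083]
 [541.8668  237.73581]
 [444.31558 298.2088 ]] [0.01515452 0.01717415 0.01857374 0.01982845 0.02148802]
0.0008327764133923663
si0 1317 [0.47273369 0.24466728 0.01935889]
((477.4093322753906, 241.4193115234375), (60.61033630371094, 111.26168060302734), 57.7958984375) [[414.18628 245.42418]
 [508.33087 186.12872]
 [540.6324  237.41444]
 [446.4878  296.7099 ]] [0.01708242 0.01825361 0.01935889 0.02051242 0.02179817]
0.001447164435947927
```

View pics/c1.png

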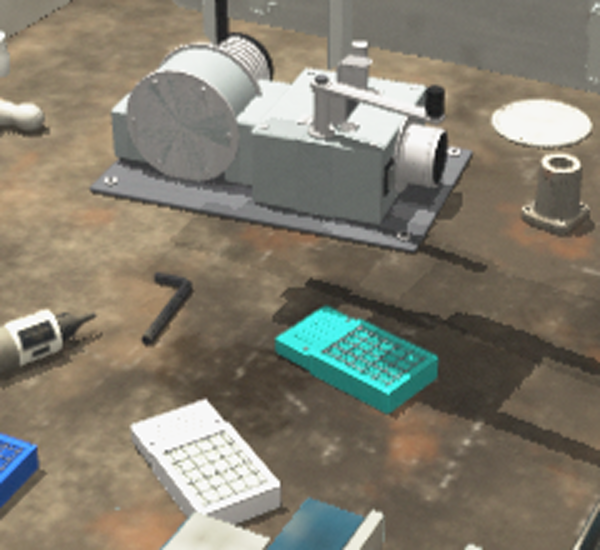

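View pics/c2.png

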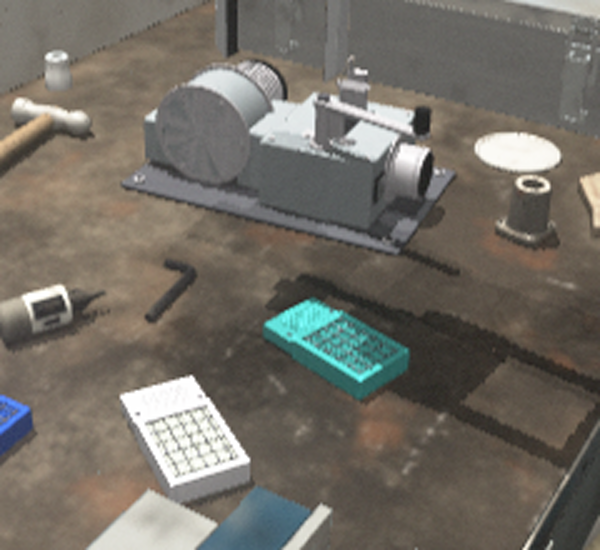

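Run:
```python
from h import *
s=load('sc0')
print(px(s,[[.428,.272,.02],[.525,.211,.02],[.509,.185,.02],[.541,.237,.02]]))
w=robot.snapshot('wrist');cv2.imwrite('pics/w0.png',w['image'][:,:,::-1]);np.savez('pics/w0.npz',**w);print(w['mtx'],w['hand_eye'],w.keys())
W=cloud(s)
v,u=np.mgrid[:480,:640]
reg=(u>250)&(u<405)&(v>170)&(v<260)
z=W[...,2]
for lo,hi in((.004,.02),(.074,.084)):
  m=reg&(z>lo)&(z<hi)&(W[...,1]>-.25)&(W[...,1]<.2)
  p=W[m];r=cv2.minAreaRect(p[:,:2].astype(np.float32)*1000);print(lo,m.sum(),r,cv2.boxPoints(r))
```

```text
[[316.9481815  360.8228028 ]
 [286.51208174 322.98911329]
 [301.84453795 317.61222858]
 [270.80742481 328.49652376]]
[[371.64829954   0.         322.49556379]
 [  0.         371.64829954 242.61208418]
 [  0.           0.           1.        ]] [[-8.62080938e-04 -9.74140389e-01 -2.25941936e-01  6.54209668e-02]
 [ 9.99999626e-01 -8.25508767e-04 -2.56345434e-04 -7.33047820e-04]
 [ 6.31993915e-05 -2.25942073e-01  9.74140737e-01 -1.57608358e-01]
 [ 0.00000000e+00  0.00000000e+00  0.00000000e+00  1.00000000e+00]] dict_keys(['image', 'depth', 'mtx', 'hand_eye'])
0.004 2164 ((689.3114013671875, -131.20489501953125), (445.2987365722656, 232.80422973632812), 0.443541556596756) [[ 465.76764   -16.529837]
 [ 467.56976  -249.32709 ]
 [ 912.85516  -245.87996 ]
 [ 911.05304   -13.082703]]
0.074 1405 ((636.1531982421875, -162.46099853515625), (254.55648803710938, 156.0955810546875), 0.6136263012886047) [[ 508.0464    -85.780785]
 [ 509.71814  -241.8674  ]
 [ 764.26     -239.1412  ]
 [ 762.58826   -83.054596]]
```

View pics/w0.png

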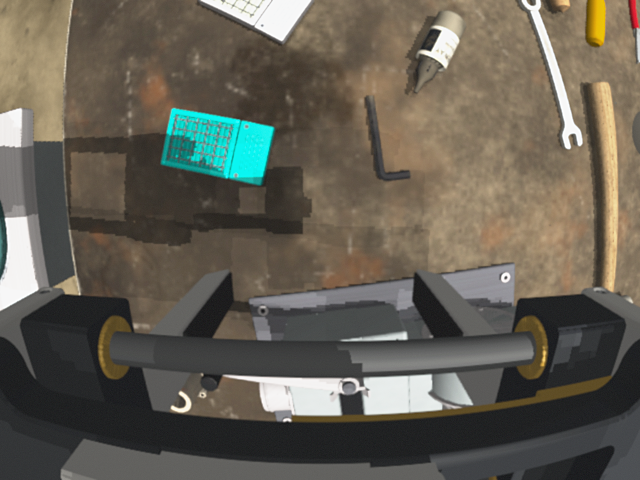

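Run:
```python
from h import *
s=load('sc0');W=cloud(s)
for u,v in((420,115),(510,150),(380,110),(352,380),(300,390),(280,395),(350,400),(345,360),(368,365)): print(u,v,W[v,u])
z=W[...,2]
# box top fine: highest points
m=(abs(z-.078)<.006)
v,u=np.mgrid[:480,:640]
m&=(u>300)&(u<400)&(v>180)&(v<240)
o=s['image'].copy();o[m]=[255,0,0]
cv2.imwrite('pics/d.png',cv2.resize(o[150:270,240:420],None,fx=4,fy=4,interpolation=cv2.INTER_NEAREST)[:,:,::-1])
```

```text
420 115 [ 0.60039589 -0.60374754  0.14761906]
510 150 [ 0.32058982 -0.47224565  0.14118694]
380 110 [ 0.71729193 -0.5965426   0.1472843 ]
352 380 [0.29934609 0.40081659 0.14057674]
300 390 [0.3641697  0.42366233 0.11364203]
280 395 [0.38291288 0.44306686 0.112894  ]
350 400 [0.28608555 0.43234722 0.13973722]
345 360 [0.32305191 0.37456606 0.14372345]
368 365 [0.29182529 0.36955072 0.14414948]
```

View pics/d.png

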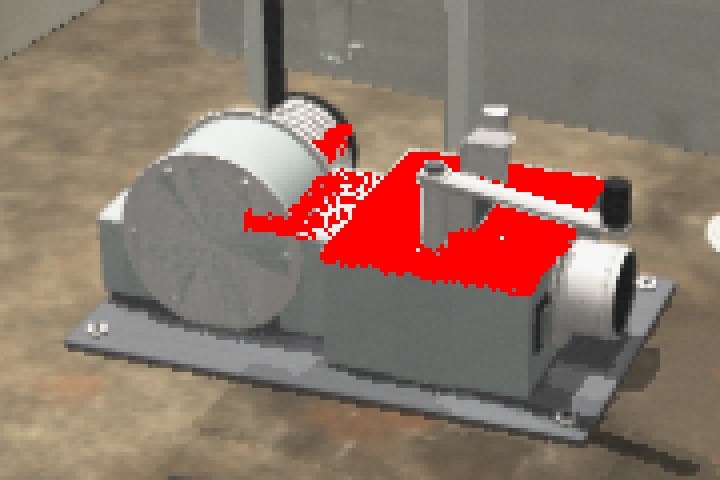

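```bash
python3 -m inch '[{"linear":[0,-0.4,0.4],"twist":0,"gripper":1},{"linear":[0,-0.8,0.8],"twist":0,"gripper":1},{"linear":[0,-1,0.8],"twist":0,"gripper":1}]'; python3 -m inch '[{"linear":[0,-0.4,0],"twist":0,"gripper":1},{"linear":[0,-0.8,0],"twist":0,"gripper":1},{"linear":[0,-1,0],"twist":0,"gripper":1},{"linear":[0,-1,0],"twist":0,"gripper":1},{"linear":[0,-1,0],"twist":0,"gripper":1}]'
python3 - <<'E'
from h import *
o=robot.get_obs();print(o)
w=robot.snapshot('wrist');cv2.imwrite('pics/w1.png',w['image'][:,:,::-1]);np.savez('pics/w1.npz',tp=o['tool_pos'],er=o['ee_rot'],**w)
snap('scene','sc1');snap('side','si1')
E
```

```text
time: 0.4
tool_pos: [0.5502, -0.0956, 0.3077]
ee_rot: [3.14, -0.0, 1.574]
wrist_force: [1.0, -0.4, 0.7]
width: 0.0942
time: 0.82
tool_pos: [0.5497, -0.1968, 0.3045]
ee_rot: [-3.14, -0.001, 1.569]
wrist_force: [-0.6, 0.3, -0.3]
width: 0.0938
{'time': 0.8167, 'joint_positions': array([-4.41221025e-01,  1.63914020e-01,  1.13431670e+00,  6.47047210e-04,
        1.84522192e+00, -4.38875729e-01]), 'qvel': array([ 0.04158839, -0.01827321,  0.00764582,  0.00865299,  0.00372721,
        0.00172709]), 'joint_torque': array([-1.21681821e+00, -3.68619061e+01, -3.04026031e+01, -8.80061416e-02,
       -6.44398620e-03, -2.96456355e-02]), 'tool_pos': array([ 0.54972009, -0.19679698,  0.30451257]), 'ee_rot': array([-3.14017378e+00, -1.35442867e-03,  1.56862484e+00]), 'wrist_force': array([-0.55667608,  0.30205174, -0.33669745]), 'wrist_torque': array([ 0.00770429, -0.00944711, -0.00495497]), 'width': 0.0938159588983392}
```

View pics/w1.png

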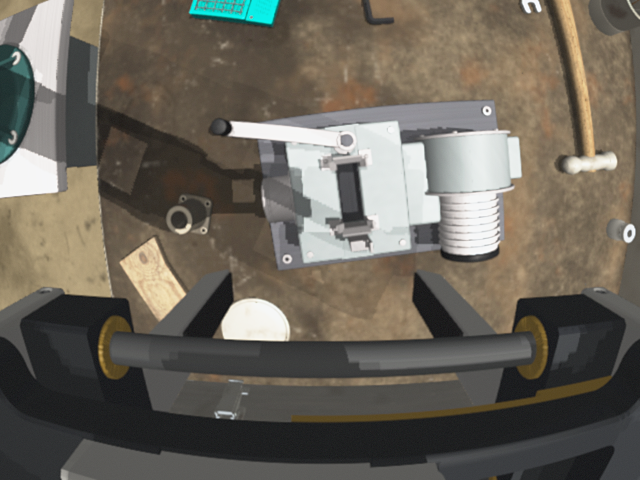

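```bash
cat >> h.py <<'E'
def wray(w,uv,tp,er):
    K=w['mtx'];H=w['hand_eye'];T=Ro.from_euler('xyz',er).as_matrix()
    x=np.array(uv,float).reshape(-1,2);a=(x-[K[0,2],K[1,2]])/K[0,0]
    th=np.linalg.norm(a,axis=1,keepdims=True);d=np.hstack([a/np.maximum(th,1e-9)*np.sin(th),np.cos(th)])
    return tp+T@H[:3,3], d@(T@H[:3,:3]).T
def wpt(w,uv,z,tp=None,er=None):
    tp=w['tp'] if tp is None else tp; er=w['er'] if er is None else er
    o,d=wray(w,uv,tp,er);z=np.atleast_1d(z);return o+d*((z-o[2])/d[:,2])[:,None]
def wproj(w,P,tp=None,er=None):
    tp=w['tp'] if tp is None else tp; er=w['er'] if er is None else er
    K=w['mtx'];H=w['hand_eye'];T=Ro.from_euler('xyz',er).as_matrix()
    t=(np.array(P).reshape(-1,3)-tp)@T; c=(t-H[:3,3])@H[:3,:3]
    r=np.linalg.norm(c[:,:2],axis=1);th=np.arctan2(r,c[:,2])
    return c[:,:2]/r[:,None]*th[:,None]*K[0,0]+[K[0,2],K[1,2]]
E
python3 - <<'E'
from h import *
w=load('w1')
cv2.imwrite('pics/w1c.png',cv2.resize(w['image'][95:275,200:420],None,fx=3.6,fy=3.3,interpolation=cv2.INTER_CUBIC)[:,:,::-1])
E
```

```text
(no output)
```

View pics/w1c.png

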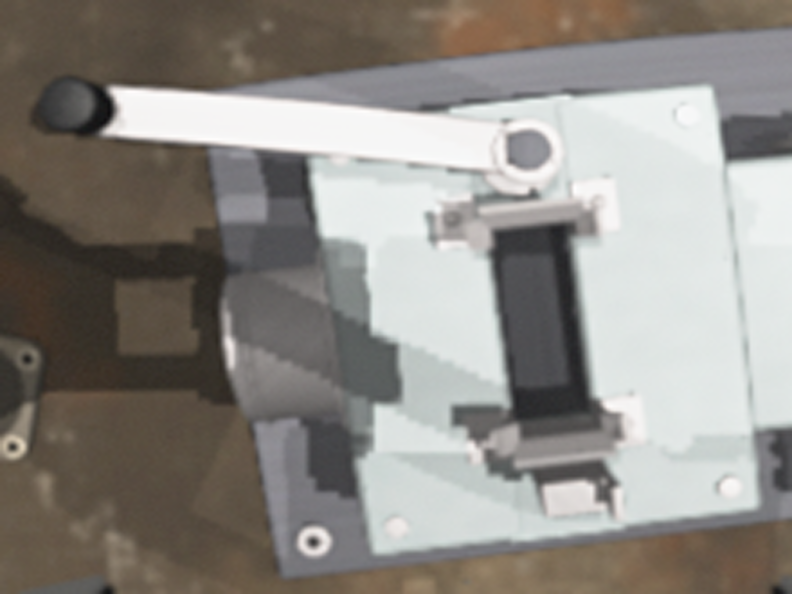

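```bash
cat > fit.py <<'E'
from h import *
from scipy.optimize import least_squares
w=load('w1')
c=np.array([[375,553],[758,508],[713,86],  [505,320],[581,318],[283,577]],float)/[3.6,3.3]+[200,95]
P=wpt(w,c,[.078]*5+[.008]);print((P*1000).round(1))
own=np.array([[-60,-70,78],[60,-70,78],[60,70,78]])/1000
def tf(p,o):
    R=np.array([[np.cos(p[2]),-np.sin(p[2])],[np.sin(p[2]),np.cos(p[2])]]);q=np.array(o,float).copy();q[:,:2]=q[:,:2]@R.T+p[:2];return q
def res(p): return (wproj(w,tf(p,own))-c[:3]).ravel()
r=least_squares(res,[.6,-.1,.1]);print(r.x,res(r.x).round(2))
p=r.x
m=np.array([[0,0,.078],[-.0115,0,.078],[.0115,0,.078],[-.0115,-.0315,.112],[.0115,-.0315,.112],[-.0115,.0315,.112],[.0115,.0315,.112],[0,.052,.135],[-.1,-.095,.008],[-.06,.07,.078],[-.096,.1075,.15],[0,-.047,.134]])
M=tf(p,m);print((M*1000).round(1))
q=(wproj(w,M)-[200,95])*[3.6,3.3]
im=cv2.imread('pics/w1c.png')
for a in q: cv2.circle(im,tuple(int(x) for x in a),3,(0,0,255),-1)
cv2.imwrite('pics/w1f.png',im)
E
python3 fit.py
```

```text
[[ 528.7 -242.1   78. ]
 [ 644.1 -227.5   78. ]
 [ 627.1  -91.4   78. ]
 [ 567.1 -166.4   78. ]
 [ 589.1 -165.7   78. ]
 [ 491.9 -272.     8. ]]
[ 0.57720018 -0.16651063  0.12817442] [-1.91  1.3   1.37  0.71  0.66 -1.8 ]
[[ 577.2 -166.5   78. ]
 [ 565.8 -168.    78. ]
 [ 588.6 -165.    78. ]
 [ 569.8 -199.2  112. ]
 [ 592.6 -196.3  112. ]
 [ 561.8 -136.7  112. ]
 [ 584.6 -133.8  112. ]
 [ 570.6 -114.9  135. ]
 [ 490.2 -273.5    8. ]
 [ 508.7 -104.8   78. ]
 [ 468.2  -72.2  150. ]
 [ 583.2 -213.1  134. ]]
```

View pics/w1f.png

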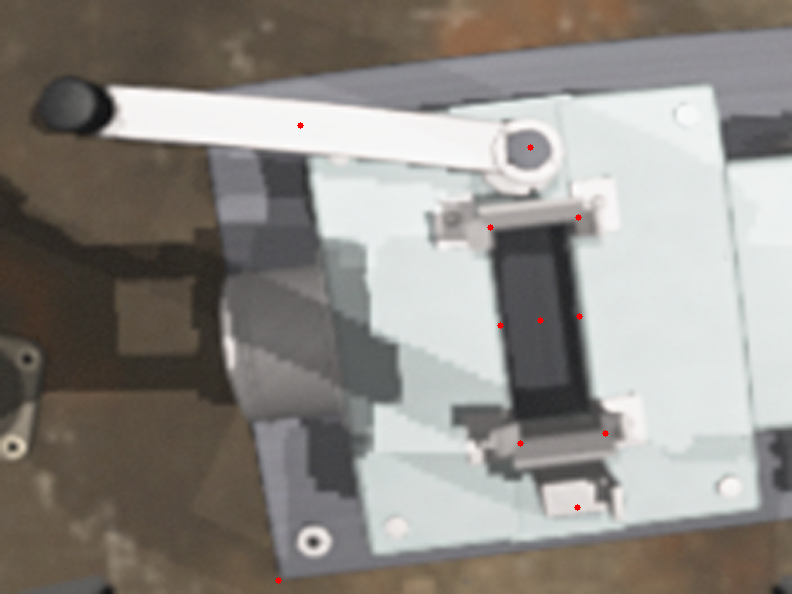

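```bash
python3 -m inch '[{"linear":[-0.03,0.4,0],"twist":0.11,"gripper":1},{"linear":[-0.07,0.8,0],"twist":0.22,"gripper":1},{"linear":[-0.1,1,0],"twist":0.33,"gripper":1}]'; python3 -m inch '[{"linear":[-0.03,0.4,0],"twist":0.11,"gripper":1},{"linear":[-0.07,0.8,0],"twist":0.22,"gripper":1},{"linear":[-0.1,1,0],"twist":0.33,"gripper":1}]'; python3 -m inch '[{"linear":[-0.03,0.4,0],"twist":0.11,"gripper":1},{"linear":[-0.07,0.8,0],"twist":0.22,"gripper":1},{"linear":[-0.1,1,0],"twist":0.31,"gripper":1}]'; python3 -m inch '[{"linear":[-0.03,0.4,0],"twist":0,"gripper":1},{"linear":[-0.09,0.8,-0.1],"twist":0,"gripper":1},{"linear":[-0.09,1,-0.4],"twist":0,"gripper":1},{"linear":[-0.09,1,-0.8],"twist":0,"gripper":1},{"linear":[-0.09,1,-0.8],"twist":0,"gripper":1},{"linear":[-0.09,1,-0.8],"twist":0,"gripper":1}]'
python3 - <<'E'
from h import *
o=robot.get_obs();print(o['tool_pos'],o['ee_rot'])
w=robot.snapshot('wrist');cv2.imwrite('pics/w2.png',w['image'][:,:,::-1]);np.savez('pics/w2.npz',tp=o['tool_pos'],er=o['ee_rot'],**w)
E
```

```text
time: 1.22
tool_pos: [0.5395, -0.0913, 0.3059]
ee_rot: [3.14, -0.002, 1.926]
wrist_force: [0.5, 0.6, 0.4]
width: 0.0939
time: 1.47
tool_pos: [0.5289, 0.0093, 0.3061]
ee_rot: [3.14, -0.001, 2.273]
wrist_force: [0.1, 0.1, -0.5]
width: 0.094
time: 1.72
tool_pos: [0.5185, 0.1093, 0.3059]
ee_rot: [3.139, -0.001, 2.598]
wrist_force: [-0.3, -0.6, 0.6]
width: 0.094
time: 2.22
tool_pos: [0.5081, 0.2046, 0.2222]
ee_rot: [-3.135, -0.006, 2.589]
wrist_force: [0.7, -0.3, 2.2]
width: 0.0939
[0.50811061 0.20458898 0.22217007] [-3.13544525 -0.00550469  2.58909371]
```

View pics/w2.png

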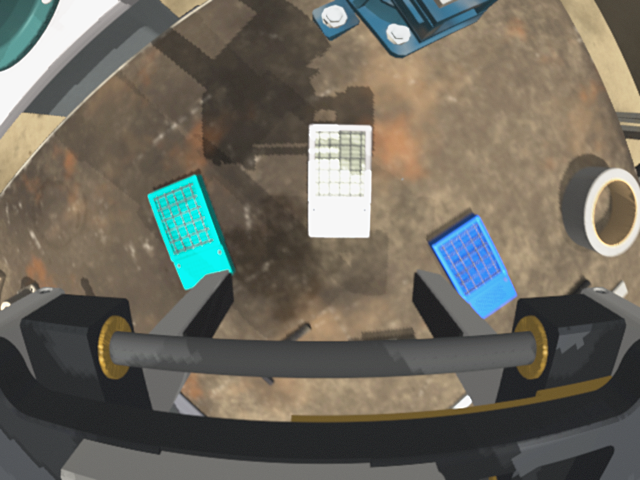

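Run:
```python
from h import *
w=load('w2')
cv2.imwrite('pics/w2c.png',cv2.resize(w['image'][110:250,270:410],None,fx=4,fy=4,interpolation=cv2.INTER_CUBIC)[:,:,::-1])
P=wpt(w,[[308,124],[371,125],[370,237],[309,237],[310,205],[370,205]],[.02,.02,.017,.017,.02,.02])
print((P*1000).round(1)); f=(P[0]+P[1])/2;t=(P[2]+P[3])/2;print(f,t,np.linalg.norm(t-f),np.degrees(np.arctan2(*(t-f)[1::-1])))
n=P[1]-P[0];print(np.degrees(np.arctan2(n[1],n[0])))
d=(t-f);d/=np.linalg.norm(d);g=f+d*.1;print('grip',g, 'delta',g-w['tp'])
```

```text
[[415.  244.2  20. ]
 [447.2 295.5  20. ]
 [542.  238.   17. ]
 [510.  186.   17. ]
 [483.  204.2  20. ]
 [513.7 254.2  20. ]]
[0.4310975  0.26982987 0.02      ] [0.52601963 0.21200284 0.017     ] 0.1111898281895047 -31.34998053404739
57.89460263441136
grip [0.51646694 0.21782239 0.01730191] delta [ 0.00835633  0.0132334  -0.20486816]
```

View pics/w2c.png

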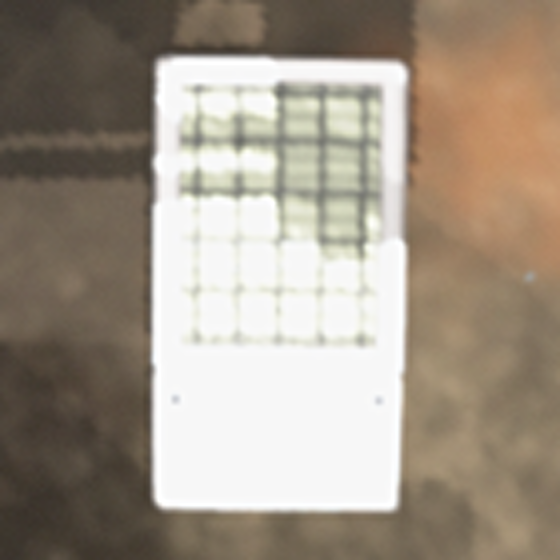

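```bash
python3 -m inch '[{"linear":[0.04,0.16,-0.4],"twist":0,"gripper":1},{"linear":[0.04,0.16,-0.8],"twist":0,"gripper":1},{"linear":[0.04,0.16,-1],"twist":0,"gripper":1},{"linear":[0.04,0.16,-1],"twist":0,"gripper":1},{"linear":[0.04,0.16,-1],"twist":0,"gripper":1},{"linear":[0.04,0.16,-1],"twist":0,"gripper":1}]'
python3 - <<'E'
from h import *
for i in range(3):
  o=robot.get_obs();print(o['time'],o['tool_pos'],o['ee_rot'],o['qvel'].round(3))
  w=robot.snapshot('wrist')
cv2.imwrite('pics/w3.png',w['image'][:,:,::-1]);np.savez('pics/w3.npz',tp=o['tool_pos'],er=o['ee_rot'],**w)
E
```

```text
time: 2.77
tool_pos: [0.5181, 0.2204, 0.1305]
ee_rot: [3.135, 0.005, 2.586]
wrist_force: [-0.2, -0.8, 0.4]
width: 0.0938
2.7667 [0.51807629 0.22043955 0.13045218] [3.13515455 0.0054677  2.58568653] [ 0.003 -0.007 -0.001  0.002 -0.006  0.001]
2.8167 [0.51799747 0.22046657 0.13041506] [3.13505868 0.00557034 2.58575737] [ 0.003 -0.001  0.014 -0.001 -0.005 -0.001]
2.8667 [0.51761236 0.2204659  0.12993721] [3.1355992  0.00505873 2.5859596 ] [ 0.001  0.001  0.023 -0.002 -0.004 -0.001]
```

View pics/w3.png

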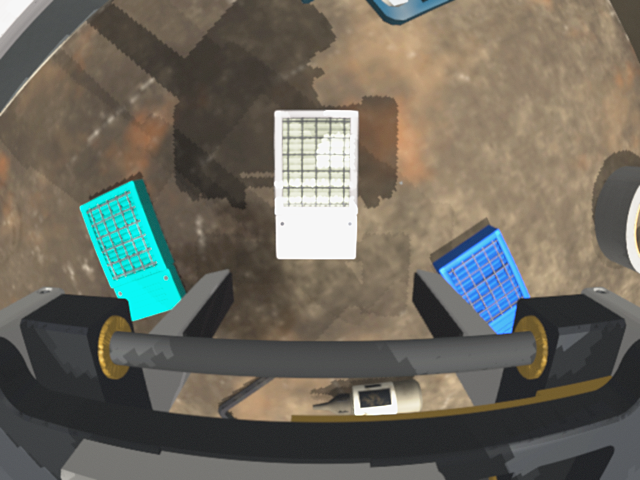

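Run:
```python
from h import *
w=load('w3')
P=wpt(w,[[275,110.5],[358,110.5],[356.5,259],[276,259]],[.02,.02,.017,.017])
print((P*1000).round(1)); f=(P[0]+P[1])/2;t=(P[2]+P[3])/2;print(f,t,np.linalg.norm(t-f),np.degrees(np.arctan2(*(t-f)[1::-1])))
d=(t-f);d/=np.linalg.norm(d);g=t-d*.010;print('grip',g, 'delta',g-w['tp'])
```

```text
[[415.  245.   20. ]
 [446.4 295.1  20. ]
 [540.2 237.4  17. ]
 [507.9 185.6  17. ]]
[0.43072905 0.27007351 0.02      ] [0.52405553 0.21148922 0.017     ] 0.11023135297503713 -32.117928104648676
grip [0.51558911 0.21680389 0.01727215] delta [-0.00202325 -0.00366201 -0.11266505]
```

```bash
python3 -m inch '[{"linear":[-0.02,-0.04,-0.3],"twist":0,"gripper":1},{"linear":[-0.02,-0.04,-0.6],"twist":0,"gripper":1},{"linear":[-0.02,-0.04,-0.85],"twist":0,"gripper":1},{"linear":[-0.02,-0.04,-1],"twist":0,"gripper":1},{"linear":[-0.02,-0.04,-1],"twist":0,"gripper":1},{"linear":[-0.02,-0.04,-1],"twist":0,"gripper":1}]';  python3 -m inch '[{"linear":[0,0,-0.05],"twist":0,"gripper":1},{"linear":[0,0,-0.05],"twist":0,"gripper":0.8},{"linear":[0,0,-0.05],"twist":0,"gripper":0},{"linear":[0,0,-0.05],"twist":0,"gripper":0},{"linear":[0,0,-0.05],"twist":0,"gripper":0},{"linear":[0,0,-0.05],"twist":0,"gripper":0},{"linear":[0,0,-0.05],"twist":0,"gripper":0},{"linear":[0,0,-0.05],"twist":0,"gripper":0}]'
```

```text
time: 3.42
tool_pos: [0.5137, 0.2161, 0.0264]
ee_rot: [3.141, 0.001, 2.586]
wrist_force: [0.0, 0.2, 1.1]
width: 0.0937
time: 4.08
tool_pos: [0.5139, 0.2159, 0.0223]
ee_rot: [3.14, 0.002, 2.587]
wrist_force: [-2.1, -2.0, 5.7]
width: 0.0598
```

```bash
python3 -m inch '[{"linear":[-0.01,0.01,0.1],"twist":0,"gripper":0},{"linear":[-0.03,0.02,0.18],"twist":0,"gripper":0},{"linear":[-0.05,0.03,0.26],"twist":0,"gripper":0},{"linear":[-0.08,0.05,0.34],"twist":0,"gripper":0},{"linear":[-0.11,0.07,0.42],"twist":0,"gripper":0},{"linear":[-0.15,0.1,0.49],"twist":0,"gripper":0},{"linear":[-0.2,0.12,0.56],"twist":0,"gripper":0},{"linear":[-0.25,0.16,0.62],"twist":0,"gripper":0},{"linear":[-0.31,0.19,0.68],"twist":0,"gripper":0},{"linear":[-0.31,0.19,0.68],"twist":0,"gripper":0}]'
python3 - <<'E'
from h import *
s=snap('scene','sc4')
cv2.imwrite('pics/sc4c.png',cv2.resize(s['image'][230:400,200:440],None,fx=3,fy=3)[:,:,::-1])
E
```

```text
time: 4.92
tool_pos: [0.4815, 0.2361, 0.0901]
ee_rot: [3.14, 0.001, 2.588]
wrist_force: [-0.1, -0.4, -2.3]
width: 0.0596
```

View pics/sc4c.png

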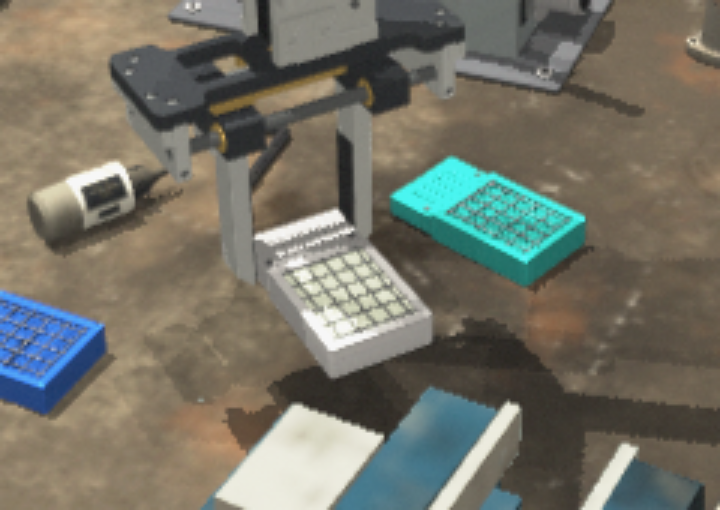

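```bash
cat > tilt.py <<'E'
import sys
from h import *
name=sys.argv[1]; s=snap('scene',name)
W=cloud(s);im=s['image'].astype(int);o=robot.get_obs();tp=o['tool_pos']
u=np.array([-.848,.53,0]);n=np.array([.53,.848,0])
q=W-tp; a=q@u;b=q@n;z=W[...,2]
m=(im.min(-1)>90)&(im.max(-1)-im.min(-1)<60)&(a>-.03)&(a<.13)&(abs(b)<.028)&(z>.004)&(z<tp[2]+.02)
p=np.c_[a[m],z[m]]
for lo in np.arange(-.03,.13,.01):
    k=p[(p[:,0]>=lo)&(p[:,0]<lo+.01)]
    if len(k)>5: print(round(lo,2),len(k),(np.percentile(k[:,1],[5,50,95])*1000).round())
v,uu=np.where(m); y0=max(v.min()-60,0);x0=max(uu.min()-80,0)
cv2.imwrite(f'pics/{name}c.png',cv2.resize(s['image'][y0:y0+180,x0:x0+220],None,fx=3,fy=3)[:,:,::-1])
print(tp,o['wrist_force'],o['wrist_torque'],o['width'],o['time'])
E
python3 tilt.py t1; python3 -m inch '[{"linear":[0,0,0.3],"twist":0,"gripper":0},{"linear":[0,0,0.55],"twist":0,"gripper":0},{"linear":[0,0,0.55],"twist":0,"gripper":0},{"linear":[0,0,0.55],"twist":0,"gripper":0}]'; python3 tilt.py t2
```

```text
-0.01 99 [83. 84. 86.]
0.0 128 [83. 84. 86.]
0.01 120 [83. 84. 86.]
0.02 94 [84. 87. 88.]
0.03 144 [84. 85. 88.]
0.04 136 [83. 86. 88.]
0.05 139 [83. 85. 88.]
0.06 142 [83. 85. 88.]
0.07 133 [83. 85. 88.]
0.08 148 [83. 85. 88.]
0.09 317 [68. 82. 87.]
0.1 105 [71. 80. 86.]
[0.48182935 0.23522284 0.08870241] [-0.65156075  0.41622978 -3.26360162] [-0.02739257 -0.11985467 -0.00248017] 0.05944779783769248 5.0167
time: 5.35
tool_pos: [0.4831, 0.2351, 0.1445]
ee_rot: [3.139, 0.002, 2.586]
wrist_force: [0.0, -0.4, -3.5]
width: 0.0597
-0.02 11 [138. 139. 140.]
-0.01 106 [138. 140. 141.]
0.0 138 [137. 139. 141.]
0.01 124 [137. 138. 140.]
0.02 100 [138. 140. 142.]
0.03 153 [136. 138. 141.]
0.04 145 [136. 138. 140.]
0.05 148 [135. 137. 140.]
0.06 147 [134. 136. 139.]
0.07 154 [133. 136. 138.]
0.08 157 [133. 135. 137.]
0.09 400 [118. 130. 137.]
0.1 26 [124. 133. 136.]
[0.48191228 0.23475418 0.14257748] [ 0.55871506  0.27008551 -2.93681924] [ 0.009589   -0.14466517 -0.0507409 ] 0.059542117957184566 5.4
```

View pics/t2c.png

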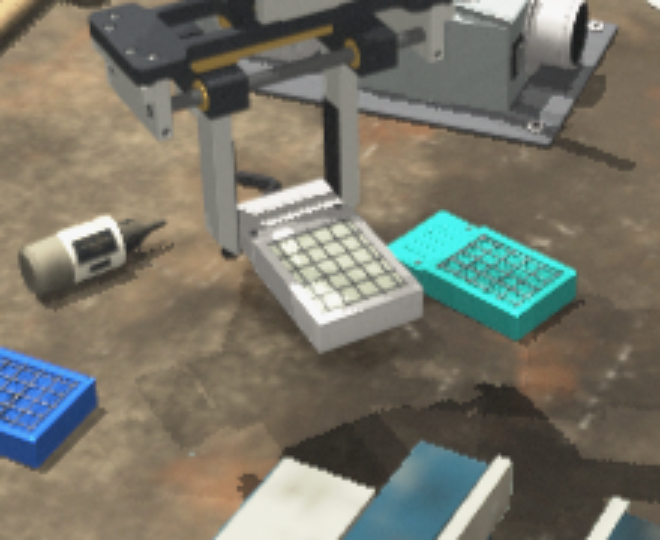

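```bash
python3 -m inch '[{"linear":[0.1,-0.07,-0.2],"twist":0,"gripper":0},{"linear":[0.2,-0.13,-0.4],"twist":0,"gripper":0},{"linear":[0.26,-0.16,-0.6],"twist":0,"gripper":0},{"linear":[0.26,-0.16,-0.6],"twist":0,"gripper":0.5},{"linear":[0.26,-0.16,-0.6],"twist":0,"gripper":0.6},{"linear":[0.26,-0.16,-0.6],"twist":0,"gripper":0.6}]'; python3 tilt.py t3;  python3 -m inch '[{"linear":[0,0,0],"twist":0,"gripper":0.62},{"linear":[0,0,0],"twist":0,"gripper":0.62},{"linear":[0,0,0],"twist":0,"gripper":0.62}]'; python3 tilt.py t4
```

```text
time: 5.9
tool_pos: [0.5074, 0.2191, 0.0829]
ee_rot: [-3.141, -0.001, 2.587]
wrist_force: [0.0, -0.0, -2.7]
width: 0.0597
-0.01 93 [76. 78. 80.]
0.0 128 [76. 78. 80.]
0.01 123 [75. 77. 79.]
0.02 98 [76. 78. 80.]
0.03 147 [74. 77. 79.]
0.04 145 [74. 76. 79.]
0.05 143 [73. 75. 78.]
0.06 144 [72. 75. 77.]
0.07 131 [72. 74. 77.]
0.08 153 [71. 73. 76.]
0.09 309 [56. 69. 75.]
0.1 99 [57. 69. 75.]
[0.5080423  0.21934045 0.08400083] [ 0.36817592  1.05833113 -1.94137139] [ 0.02524047 -0.15823615  0.03446239] 0.05951178985606348 5.95
time: 6.2
tool_pos: [0.5084, 0.2194, 0.0846]
ee_rot: [3.14, 0.001, 2.587]
wrist_force: [0.0, 0.5, -2.2]
width: 0.06
-0.01 99 [78. 80. 81.]
0.0 116 [78. 79. 81.]
0.01 135 [76. 78. 81.]
0.02 89 [77. 80. 82.]
0.03 153 [76. 79. 82.]
0.04 138 [75. 78. 80.]
0.05 144 [74. 77. 80.]
0.06 149 [73. 76. 79.]
0.07 137 [73. 75. 78.]
0.08 149 [73. 75. 77.]
0.09 352 [58. 70. 76.]
0.1 46 [61. 71. 75.]
[0.50827906 0.21932212 0.08437892] [ 0.46087192  0.09876718 -2.82832066] [ 0.01682768 -0.14815551 -0.02181455] 0.05963469201091346 6.25
```

```bash
python3 -m inch '[{"linear":[0,0,0],"twist":0,"gripper":0.63},{"linear":[0,0,0],"twist":0,"gripper":0.63},{"linear":[0,0,0],"twist":0,"gripper":0.63}]'; python3 tilt.py t5|sed -n '3p;9p;12p;14p';  python3 -m inch '[{"linear":[0,0,0],"twist":0,"gripper":0.635},{"linear":[0,0,0],"twist":0,"gripper":0.635},{"linear":[0,0,0],"twist":0,"gripper":0.635}]'; python3 tilt.py t6|sed -n '3p;9p;12p;14p'
```

```text
time: 6.5
tool_pos: [0.508, 0.219, 0.0835]
ee_rot: [3.141, 0.0, 2.587]
wrist_force: [-0.2, -0.0, -2.7]
width: 0.0597
0.01 119 [75. 77. 79.]
0.07 141 [72. 74. 77.]
0.1 58 [60. 70. 75.]
time: 6.8
tool_pos: [0.5081, 0.219, 0.0836]
ee_rot: [3.141, 0.0, 2.587]
wrist_force: [0.3, 0.1, -1.0]
width: 0.0601
0.01 236 [61. 67. 72.]
0.07 244 [ 9. 20. 26.]
```

```bash
python3 tilt.py t7
```

```text
-0.01 92 [77. 80. 83.]
0.0 231 [69. 75. 80.]
0.01 225 [62. 67. 72.]
0.02 208 [55. 61. 64.]
0.03 247 [47. 52. 59.]
0.04 249 [38. 44. 50.]
0.05 238 [30. 36. 41.]
0.06 245 [23. 28. 34.]
0.07 239 [ 9. 21. 25.]
0.08 86 [14. 17. 21.]
[0.50808483 0.21899151 0.08366865] [-1.54177721  0.04781172 -0.71562358] [ 0.01167104 -0.02280437  0.02967205] 0.059862355662907075 6.9
```

View pics/t7c.png

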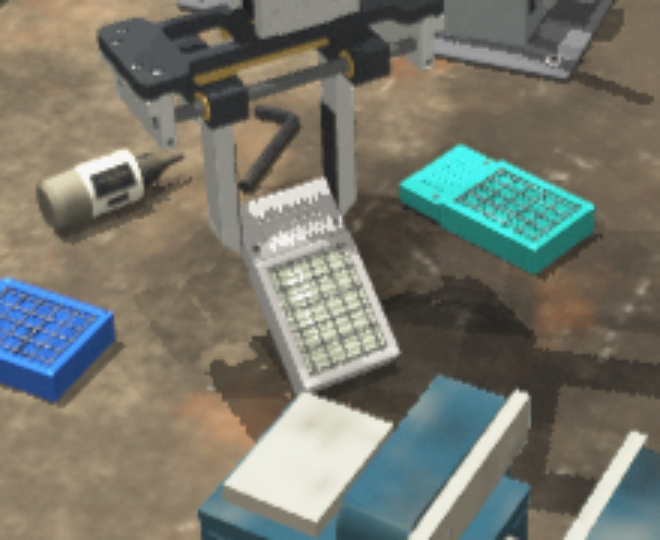

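```bash
python3 -m inch '[{"linear":[-0.05,0.03,0.08],"twist":0,"gripper":0.635},{"linear":[-0.1,0.06,0.15],"twist":0,"gripper":0.635},{"linear":[-0.15,0.1,0.22],"twist":0,"gripper":0.635},{"linear":[-0.2,0.13,0.27],"twist":0,"gripper":0.635},{"linear":[-0.27,0.17,0.32],"twist":0,"gripper":0.635},{"linear":[-0.34,0.21,0.35],"twist":0,"gripper":0.635},{"linear":[-0.42,0.26,0.38],"twist":0,"gripper":0.635},{"linear":[-0.5,0.31,0.4],"twist":0,"gripper":0.635},{"linear":[-0.5,0.31,0.42],"twist":0,"gripper":0.635},{"linear":[-0.5,0.31,0.42],"twist":0,"gripper":0.635}]'; python3 tilt.py t8
```

```text
time: 7.73
tool_pos: [0.4577, 0.2505, 0.1259]
ee_rot: [3.141, 0.001, 2.588]
wrist_force: [-0.3, 0.1, -2.9]
width: 0.06
-0.01 55 [119. 122. 125.]
0.0 352 [108. 116. 124.]
0.01 307 [ 96. 103. 110.]
0.02 369 [82. 90. 98.]
0.03 371 [67. 76. 84.]
0.04 366 [53. 61. 70.]
0.05 357 [40. 47. 55.]
0.06 115 [36. 39. 43.]
[0.45797391 0.2501599  0.12561893] [-0.15777316 -0.09663422 -2.92319026] [ 0.04781754 -0.13504485  0.02062991] 0.0598515686182343 7.7833
```

View pics/t8c.png

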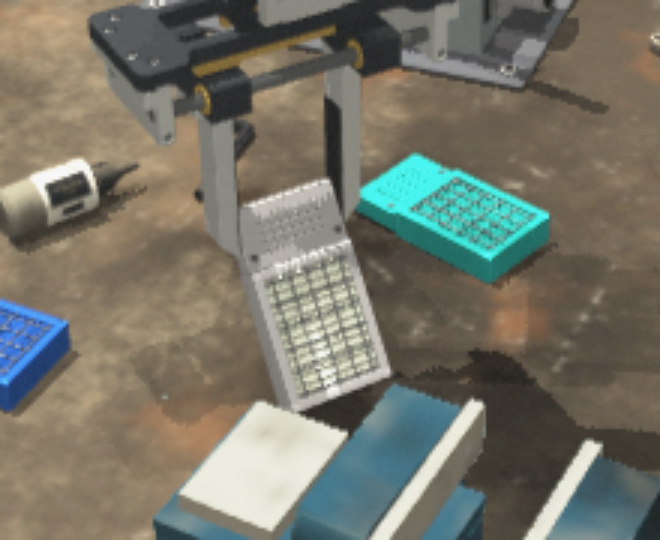

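```bash
python3 -m inch '[{"linear":[0,0,0],"twist":0,"gripper":0.637},{"linear":[0,0,0],"twist":0,"gripper":0.637},{"linear":[0,0,0],"twist":0,"gripper":0.63}]'; python3 tilt.py t9
```

```text
time: 8.03
tool_pos: [0.4583, 0.2496, 0.1251]
ee_rot: [-3.141, 0.0, 2.586]
wrist_force: [0.8, -0.2, -2.9]
width: 0.06
-0.02 6 [117. 118. 118.]
-0.01 83 [118. 120. 121.]
0.0 654 [ 87. 105. 121.]
0.01 966 [29. 60. 88.]
0.02 298 [16. 23. 41.]
[0.45818251 0.24970742 0.12510703] [ 0.51811121 -0.39930056 -2.37653121] [ 0.00068926 -0.06311229 -0.0066339 ] 0.05983172119356472 8.0833
```

View pics/t9c.png

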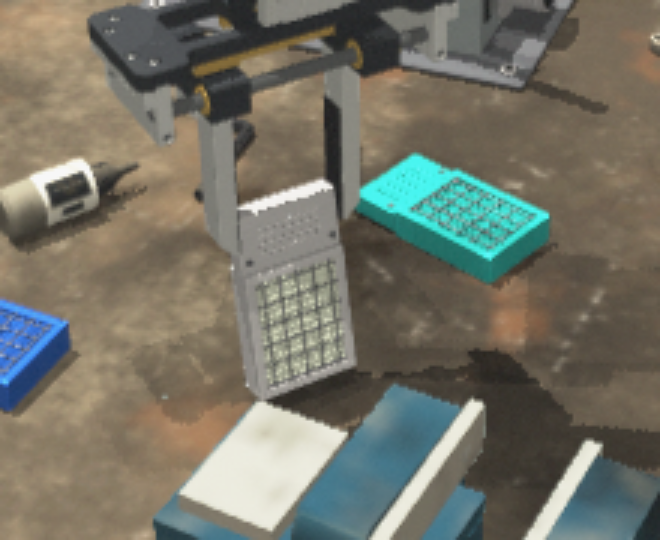

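```bash
python3 -m inch '[{"linear":[0.1,-0.06,0],"twist":0,"gripper":0.62},{"linear":[0.22,-0.13,0],"twist":0,"gripper":0.62},{"linear":[0.34,-0.2,0],"twist":0,"gripper":0.62},{"linear":[0.4,-0.23,0],"twist":0,"gripper":0.62},{"linear":[0.4,-0.23,0],"twist":0,"gripper":0.637},{"linear":[0.4,-0.23,0],"twist":0,"gripper":0.637},{"linear":[0.4,-0.23,0],"twist":0,"gripper":0.62}]'; python3 tilt.py t10
```

```text
time: 8.67
tool_pos: [0.4979, 0.2269, 0.1252]
ee_rot: [-3.141, -0.001, 2.586]
wrist_force: [0.1, -0.0, -2.8]
width: 0.0597
-0.02 6 [118. 118. 119.]
-0.01 73 [119. 120. 121.]
0.0 625 [ 87. 105. 121.]
0.01 905 [29. 60. 88.]
0.02 296 [16. 24. 44.]
[0.49772315 0.22707838 0.1252996 ] [-0.07764039 -0.2402408  -3.17101259] [0.01448551 0.0056047  0.05210434] 0.05975591015209044 8.7167
```

View pics/t10c.png

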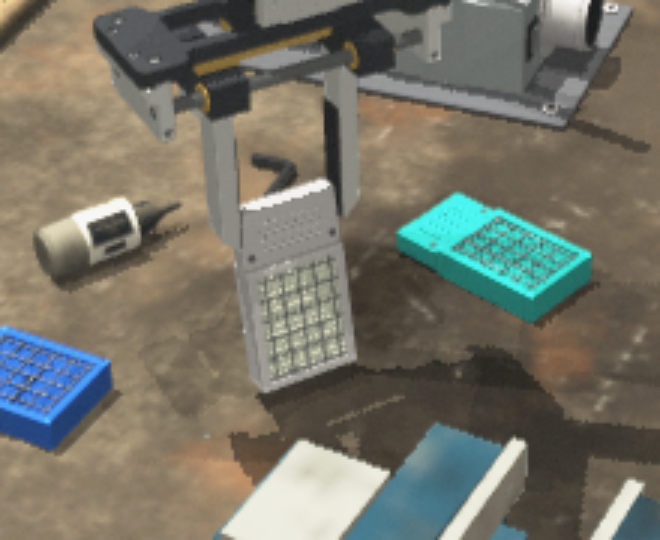

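```bash
python3 -m inch '[{"linear":[0,0,-0.06],"twist":0,"gripper":0.63},{"linear":[0,0,-0.12],"twist":0,"gripper":0.63},{"linear":[0,0,-0.14],"twist":0,"gripper":0.635},{"linear":[-0.04,0.03,-0.14],"twist":0,"gripper":0.635},{"linear":[-0.08,0.05,-0.14],"twist":0,"gripper":0.635},{"linear":[-0.12,0.08,-0.14],"twist":0,"gripper":0.635},{"linear":[-0.16,0.1,-0.14],"twist":0,"gripper":0.635},{"linear":[-0.19,0.12,-0.14],"twist":0,"gripper":0.635},{"linear":[-0.19,0.12,-0.14],"twist":0,"gripper":0.635}]'; python3 tilt.py t11
```

```text
time: 9.47
tool_pos: [0.4794, 0.2394, 0.1132]
ee_rot: [3.14, 0.003, 2.588]
wrist_force: [-0.4, -2.0, 5.6]
width: 0.0602
-0.01 155 [  8. 110. 112.]
0.0 1461 [ 10.  64. 109.]
[0.47952458 0.23930046 0.11318459] [-0.75835421 -2.13088077  6.39384583] [-0.23702453  0.04710232 -0.04163498] 0.0599314417638654 9.5167
```

View pics/t11c.png

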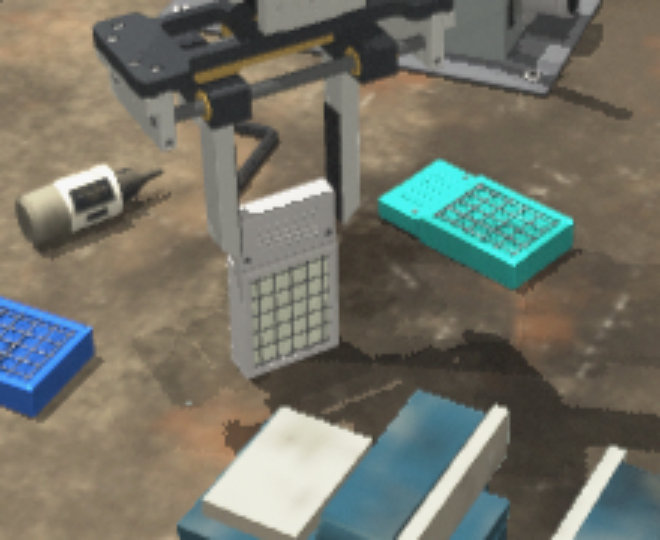

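```bash
python3 -m inch '[{"linear":[0,0,0],"twist":0,"gripper":0.66},{"linear":[0,0,0],"twist":0,"gripper":0.8},{"linear":[0,0,0],"twist":0,"gripper":1},{"linear":[0,0,0],"twist":0,"gripper":1},{"linear":[0,0,0],"twist":0,"gripper":1}]'; python3 tilt.py t12
```

```text
time: 9.93
tool_pos: [0.4788, 0.239, 0.1109]
ee_rot: [-3.141, -0.001, 2.587]
wrist_force: [0.4, 0.0, 0.8]
width: 0.0852
-0.02 51 [109. 110. 112.]
-0.01 891 [ 14.  83. 111.]
0.0 753 [ 7. 46. 98.]
[0.47879638 0.23897388 0.11101462] [-0.21474761  0.51725306 -0.43125884] [ 0.01112157 -0.08541301  0.0184668 ] 0.0893198773417069 9.9833
```

View pics/t12c.png

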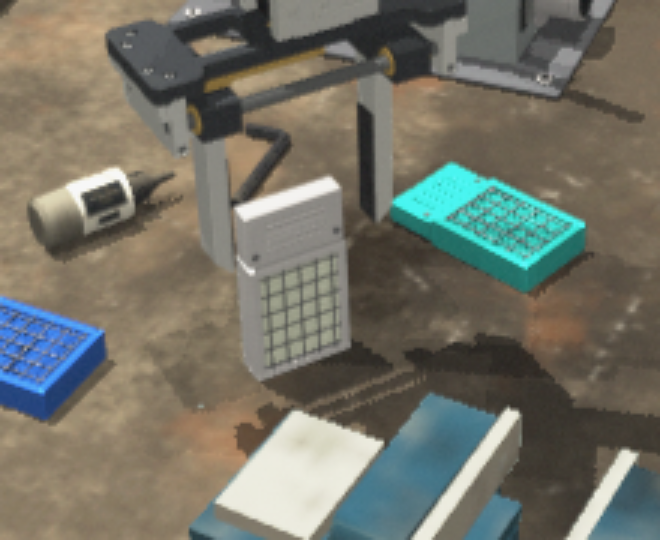

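```bash
python3 -m inch '[{"linear":[0,0,0.3],"twist":0,"gripper":1},{"linear":[0,0,0.6],"twist":0,"gripper":1},{"linear":[0,0,0.9],"twist":-0.1,"gripper":1},{"linear":[0,0,0.9],"twist":-0.21,"gripper":1},{"linear":[0,0,0.9],"twist":-0.32,"gripper":1},{"linear":[0,0,0.9],"twist":-0.43,"gripper":1},{"linear":[0,0,0.9],"twist":-0.54,"gripper":1},{"linear":[0,0,0.9],"twist":-0.65,"gripper":1},{"linear":[0,0,0.9],"twist":-0.75,"gripper":1},{"linear":[0,0,0.9],"twist":-0.75,"gripper":1}]'; python3 -m inch '[{"linear":[0,0,0],"twist":-0.11,"gripper":1},{"linear":[0,0,0],"twist":-0.22,"gripper":1},{"linear":[0,0,0],"twist":-0.33,"gripper":1},{"linear":[0,0,0],"twist":-0.44,"gripper":1},{"linear":[0,0,0],"twist":-0.55,"gripper":1},{"linear":[0,0,0],"twist":-0.65,"gripper":1},{"linear":[0,0,0],"twist":-0.75,"gripper":1},{"linear":[0,0,0],"twist":-0.75,"gripper":1},{"linear":[0,0,0],"twist":-0.75,"gripper":1}]'
python3 - <<'E'
from h import *
o=robot.get_obs();print(o['tool_pos'],o['ee_rot'])
w=robot.snapshot('wrist');cv2.imwrite('pics/w5.png',w['image'][:,:,::-1]);np.savez('pics/w5.npz',tp=o['tool_pos'],er=o['ee_rot'],**w)
E
python3 tilt.py t13
```

```text
time: 10.82
tool_pos: [0.479, 0.239, 0.2013]
ee_rot: [-3.141, -0.0, 1.799]
wrist_force: [-0.1, 0.1, -0.9]
width: 0.0942
time: 11.57
tool_pos: [0.479, 0.239, 0.2013]
ee_rot: [-3.142, 0.0, 1.02]
wrist_force: [0.8, 0.3, 0.1]
width: 0.0943
[0.47899267 0.23897743 0.20132526] [-3.14152440e+00  1.75146543e-04  1.02015146e+00]
-0.02 54 [108. 110. 112.]
-0.01 914 [ 16.  85. 111.]
0.0 731 [ 7. 42. 85.]
0.04 10 [179. 188. 204.]
0.05 193 [185. 204. 219.]
0.06 87 [191. 204. 219.]
[0.4789949  0.23899318 0.20138666] [-0.49684724 -0.49964928 -0.14956225] [-0.02665563  0.00956709  0.04618843] 0.09411182000295204 11.6667
```

View pics/w5.png

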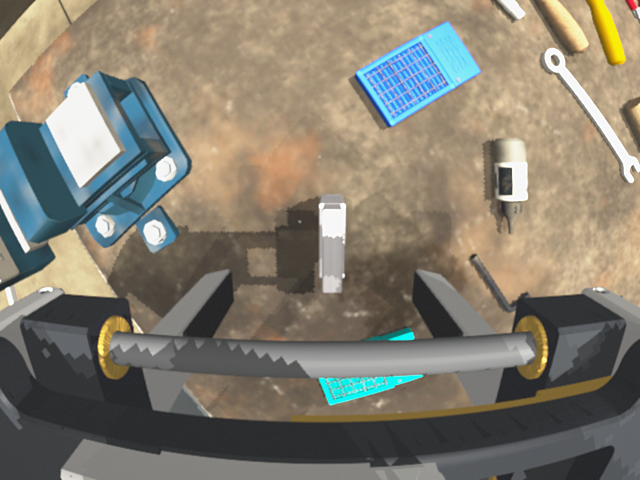

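View pics/t13c.png

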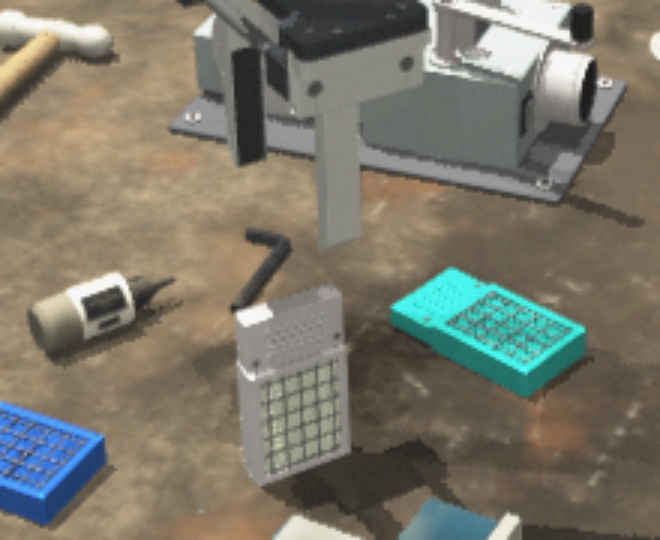

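Run:
```python
from h import *
w=load('w5')
cv2.imwrite('pics/w5c.png',cv2.resize(w['image'][180:305,290:375],None,fx=6,fy=4.8,interpolation=cv2.INTER_CUBIC)[:,:,::-1])
```

```text
(no output)
```

View pics/w5c.png

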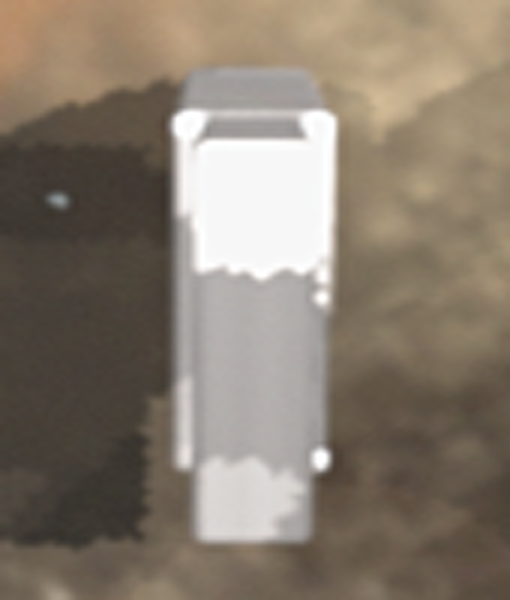

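Run:
```python
from h import *
w=load('w5')
c=np.array([[197,138],[312,138],[311,543],[197,543]],float)/[6,4.8]+[290,180]
P=wpt(w,c,.11);print((P*1000).round(1));print(P.mean(0)-w['tp'])
a=(P[0]+P[1])/2-(P[3]+P[2])/2;print(np.linalg.norm(a),np.degrees(np.arctan2(a[1],a[0])),np.degrees(w['er'][2]))
```

```text
[[494.5 265.5 110. ]
 [505.6 258.7 110. ]
 [474.4 206.8 110. ]
 [462.8 213.9 110. ]]
[ 0.00532158 -0.00277308 -0.09132526]
0.06055566413252824 58.714746141252085 58.450373054352994
```

```bash
python3 -m inch '[{"linear":[0.053,-0.028,-0.2],"twist":0,"gripper":1},{"linear":[0.053,-0.028,-0.45],"twist":0,"gripper":1},{"linear":[0.053,-0.028,-0.7],"twist":0,"gripper":1},{"linear":[0.053,-0.028,-0.9],"twist":0,"gripper":1},{"linear":[0.053,-0.028,-0.95],"twist":0,"gripper":1},{"linear":[0.053,-0.028,-0.95],"twist":0,"gripper":0.6},{"linear":[0.053,-0.028,-0.95],"twist":0,"gripper":0.4},{"linear":[0.053,-0.028,-0.95],"twist":0,"gripper":0.25},{"linear":[0.053,-0.028,-0.95],"twist":0,"gripper":0.2}]'; python3 -m inch '[{"linear":[0,0,0],"twist":0,"gripper":0.16},{"linear":[0,0,0],"twist":0,"gripper":0.1},{"linear":[0,0,0],"twist":0,"gripper":0},{"linear":[0,0,0],"twist":0,"gripper":0},{"linear":[0,0,0],"twist":0,"gripper":0},{"linear":[0,0,0],"twist":0,"gripper":0}]'; python3 tilt.py t14 | tail -1
```

```text
time: 12.42
tool_pos: [0.4855, 0.2367, 0.1085]
ee_rot: [3.139, -0.003, 1.016]
wrist_force: [-0.9, 0.2, 0.7]
width: 0.0709
time: 12.92
tool_pos: [0.4843, 0.2362, 0.1064]
ee_rot: [3.142, 0.0, 1.016]
wrist_force: [-0.3, -1.0, 0.3]
width: 0.0308
[0.4842569  0.23617805 0.10637434] [-0.20336637  0.50112705  0.62360461] [-0.01096215  0.01211434 -0.03851362] 0.026354644112616822 12.9667
```

View pics/t14c.png

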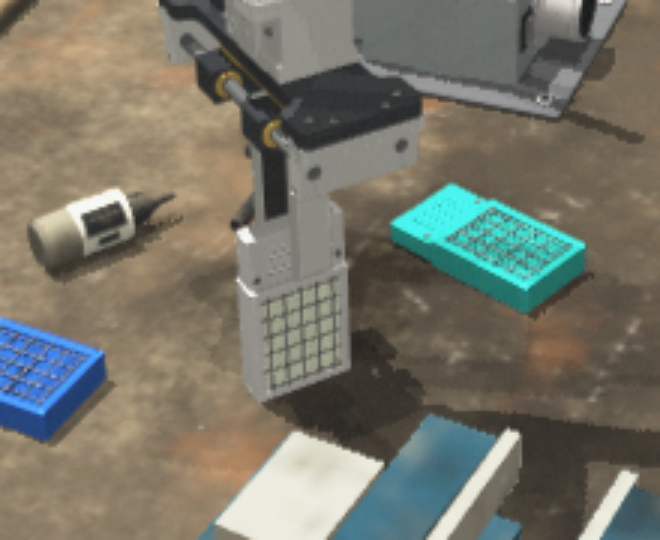

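```bash
python3 -m inch '[{"linear":[0,0,0],"twist":0,"gripper":0},{"linear":[0,0,0],"twist":0,"gripper":0},{"linear":[0,0,0],"twist":0,"gripper":0},{"linear":[0,0,0],"twist":0,"gripper":0},{"linear":[0,0,0.1],"twist":0,"gripper":0},{"linear":[0,0,0.4],"twist":0,"gripper":0},{"linear":[0,0,0.7],"twist":0,"gripper":0},{"linear":[0,0,1],"twist":0,"gripper":0}]'; python3 -m inch '[{"linear":[0.04,-0.1,0.3],"twist":0,"gripper":0},{"linear":[0.1,-0.4,0.6],"twist":0.1,"gripper":0},{"linear":[0.18,-0.7,0.7],"twist":0.21,"gripper":0},{"linear":[0.24,-1,0.7],"twist":0.32,"gripper":0},{"linear":[0.24,-1,0.7],"twist":0.32,"gripper":0}]'; python3 -m inch '[{"linear":[0.08,-0.4,0],"twist":0.11,"gripper":0},{"linear":[0.18,-0.8,0],"twist":0.22,"gripper":0},{"linear":[0.24,-1,0],"twist":0.33,"gripper":0},{"linear":[0.24,-1,0],"twist":0.33,"gripper":0},{"linear":[0.24,-1,0],"twist":0.33,"gripper":0}]'
python3 - <<'E'
from h import *
o=robot.get_obs();print(o['tool_pos'],o['ee_rot'],np.degrees(o['ee_rot'][2]))
w=robot.snapshot('wrist');cv2.imwrite('pics/w6.png',w['image'][:,:,::-1]);np.savez('pics/w6.npz',tp=o['tool_pos'],er=o['ee_rot'],**w)
E
python3 tilt.py t15|tail -1
```

```text
time: 13.63
tool_pos: [0.4835, 0.236, 0.207]
ee_rot: [-3.14, 0.002, 1.016]
wrist_force: [-0.1, -0.7, -2.1]
width: 0.0141
time: 14.05
tool_pos: [0.5096, 0.1315, 0.2782]
ee_rot: [3.138, 0.003, 1.349]
wrist_force: [-0.2, 0.6, -2.5]
width: 0.0137
time: 14.47
tool_pos: [0.5321, 0.0355, 0.2757]
ee_rot: [-3.14, -0.001, 1.692]
wrist_force: [-0.4, 0.9, -3.0]
width: 0.0139
[0.5320886  0.03550265 0.27574918] [-3.13972262e+00 -1.12397061e-03  1.69215031e+00] 96.9530712340971
[0.53192917 0.03704211 0.2761331 ] [-0.34655244  0.04361629 -2.26757348] [ 0.05201332  0.00152911 -0.02430151] 0.013813155121805244 14.5667
```

View pics/w6.png

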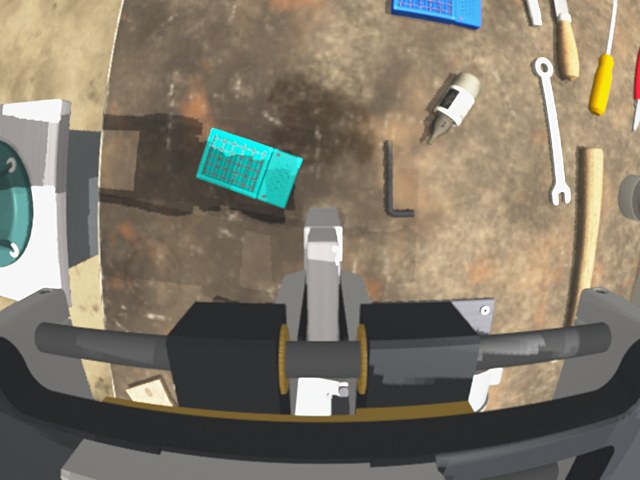

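View pics/t15.png

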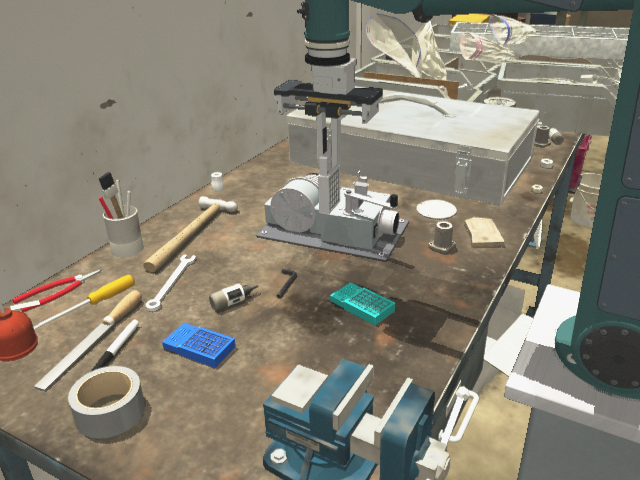

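Run:
```python
from h import *
w=load('w6')
cv2.imwrite('pics/w6c.png',cv2.resize(w['image'][200:300,270:380],None,fx=6,fy=6,interpolation=cv2.INTER_CUBIC)[:,:,::-1])
```

```text
(no output)
```

View pics/w6c.png

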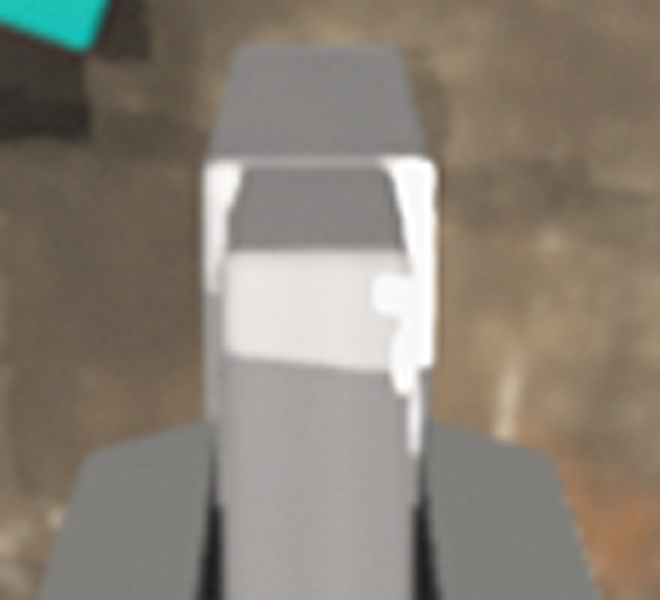

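Run:
```python
from h import *
w=load('w6')
w['tp']=np.zeros(3);w['er']=np.zeros(3) # tool coords
c=np.array([[230,250],[405,249],[238,45],[400,45],[204,160],[435,160]],float)/6+[270,200]
print((wpt(w,c,[-.0036,-.0036,.1064,.1064,.0304,.0304])*1000).round(1))
```

```text
[[ 30.2  -6.8  -3.6]
 [ 30.3   5.7  -3.6]
 [ 30.1  -9.9 106.4]
 [ 30.1   9.4 106.4]
 [ 30.3 -10.3  30.4]
 [ 30.3   9.6  30.4]]
```

```bash
python3 -m inch '[{"linear":[0,-0.4,0.1],"twist":0,"gripper":0},{"linear":[0,-0.8,0.1],"twist":0,"gripper":0},{"linear":[0,-1,0.1],"twist":0,"gripper":0}]'; python3 -m inch '[{"linear":[0,-0.4,0],"twist":0,"gripper":0},{"linear":[0,-0.8,0],"twist":0,"gripper":0},{"linear":[0,-1,0],"twist":0,"gripper":0}]';python3 -m inch '[{"linear":[0,-0.4,0],"twist":0,"gripper":0},{"linear":[0,-0.8,0],"twist":0,"gripper":0},{"linear":[0,-1,0],"twist":0,"gripper":0}]';python3 -m inch '[{"linear":[0,-0.3,0],"twist":0,"gripper":0},{"linear":[0,-0.5,0],"twist":0,"gripper":0},{"linear":[0,-0.5,0],"twist":0,"gripper":0},{"linear":[0,-0.5,0],"twist":0,"gripper":0},{"linear":[0,-0.5,0],"twist":0,"gripper":0},{"linear":[0,-0.5,0],"twist":0,"gripper":0},{"linear":[0,-0.5,0],"twist":0,"gripper":0}]'
python3 - <<'E'
from h import *
o=robot.get_obs();print(o['tool_pos'],o['ee_rot'],np.degrees(o['ee_rot'][2]))
w=robot.snapshot('wrist');cv2.imwrite('pics/w7.png',w['image'][:,:,::-1]);np.savez('pics/w7.npz',tp=o['tool_pos'],er=o['ee_rot'],**w)
o=robot.get_obs();print(o['tool_pos'],o['ee_rot'])
cv2.imwrite('pics/w7c.png',cv2.resize(w['image'][70:270,220:440],None,fx=3.6,fy=3,interpolation=cv2.INTER_CUBIC)[:,:,::-1])
E
```

```text
time: 14.82
tool_pos: [0.5323, -0.0652, 0.2872]
ee_rot: [3.141, 0.002, 1.696]
wrist_force: [-0.1, -0.2, -2.5]
width: 0.0137
time: 15.07
tool_pos: [0.5321, -0.166, 0.2862]
ee_rot: [-3.141, 0.002, 1.694]
wrist_force: [0.8, -0.6, -1.8]
width: 0.0137
time: 15.32
tool_pos: [0.5322, -0.2662, 0.2859]
ee_rot: [-3.141, 0.001, 1.694]
wrist_force: [0.6, 0.7, -3.7]
width: 0.0139
time: 15.9
tool_pos: [0.5328, -0.3122, 0.2869]
ee_rot: [3.141, 0.0, 1.698]
wrist_force: [0.1, 0.6, -2.6]
width: 0.0137
[ 0.53278198 -0.31221158  0.28690302] [3.14098985e+00 4.93944667e-05 1.69841475e+00] 97.31199720452356
[ 0.53268814 -0.31246061  0.2869225 ] [3.14094433e+00 1.88193163e-04 1.69811794e+00]
```

View pics/w7.png

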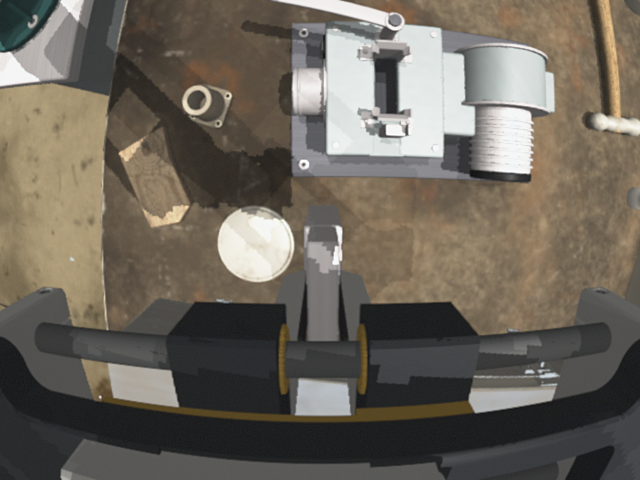

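View pics/w7c.png

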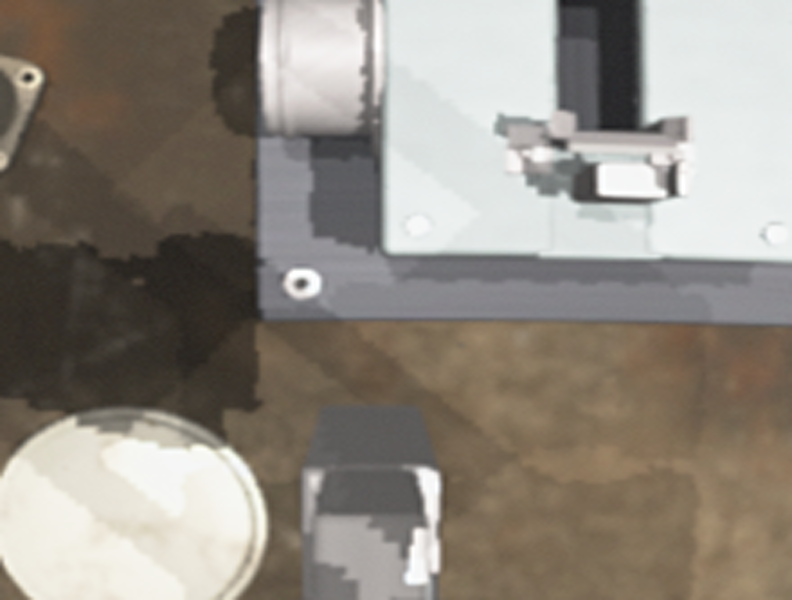

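Run:
```python
from h import *
w=load('w7')
cv2.imwrite('pics/w7d.png',cv2.resize(w['image'][5:175,305:465],None,fx=4.5,fy=3.5,interpolation=cv2.INTER_CUBIC)[:,:,::-1])
```

```text
(no output)
```

View pics/w7d.png

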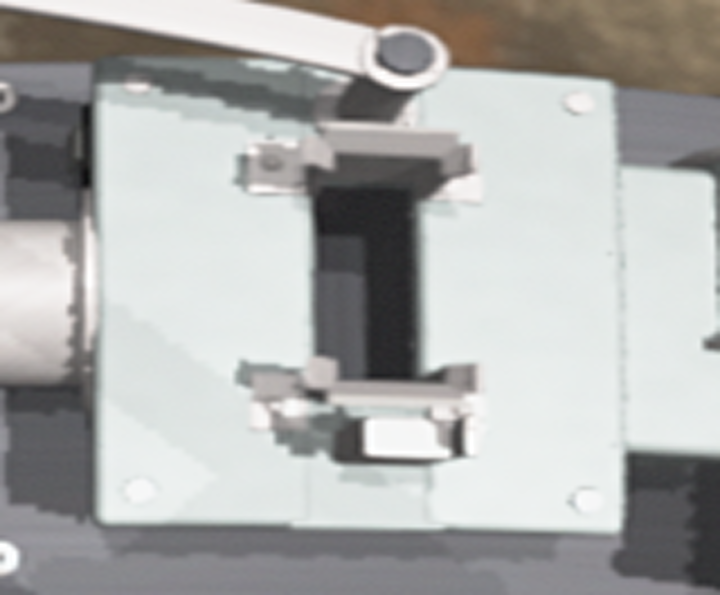

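```bash
cat > fit2.py <<'E'
from h import *
from scipy.optimize import least_squares
w=load('w7')
c=np.array([[98,523],[622,531],[611,80],[96,60]],float)/[4.5,3.5]+[305,5]
P=wpt(w,c,.078);print((P*1000).round(1),P.mean(0))
print([np.linalg.norm(P[i]-P[(i+1)%4])*1000 for i in range(4)])
sl=wpt(w,np.array([[315,280],[419,280]])/[4.5,3.5]+[305,5],.078);print(sl*1000,sl.mean(0))
own=np.array([[-60,-70,78],[60,-70,78],[60,70,78],[-60,70,78]])/1000
def tf(p,o):
    R=np.array([[np.cos(p[2]),-np.sin(p[2])],[np.sin(p[2]),np.cos(p[2])]]);q=np.array(o,float).copy();q[:,:2]=q[:,:2]@R.T+p[:2];return q
r=least_squares(lambda p:(wproj(w,tf(p,own))-c).ravel(),[.577,-.166,.128]);p=r.x;print(p,np.degrees(p[2]),r.fun.round(2))
m=np.array([[0,0,.078],[-.0115,0,.078],[.0115,0,.078],[-.0115,-.0315,.112],[.0115,-.0315,.112],[-.0115,.0315,.112],[.0115,.0315,.112],[0,.052,.135],[-.0115,.0315,.078],[.0115,.0315,.078]])
q=(wproj(w,tf(p,m))-[305,5])*[4.5,3.5]
im=cv2.imread('pics/w7d.png')
for a in q: cv2.circle(im,tuple(int(x) for x in a),3,(0,0,255),-1)
cv2.imwrite('pics/w7f.png',im)
E
python3 fit2.py
```

```text
[[ 527.6 -243.4   78. ]
 [ 644.6 -227.6   78. ]
 [ 626.6  -91.4   78. ]
 [ 509.9 -107.8   78. ]] [ 0.57719223 -0.16754116  0.078     ]
[np.float64(118.05440867174893), np.float64(137.44089469894348), np.float64(117.83312361989555), np.float64(136.75183676869108)]
[[ 565.69050839 -167.49918508   78.        ]
 [ 588.59377722 -163.42678747   78.        ]] [ 0.57714214 -0.16546299  0.078     ]
[ 0.57730056 -0.16729062  0.13249955] 7.591664937501844 [-0.69  1.17  1.14  1.31  0.91 -0.98 -1.12 -1.85]
```

View pics/w7f.png

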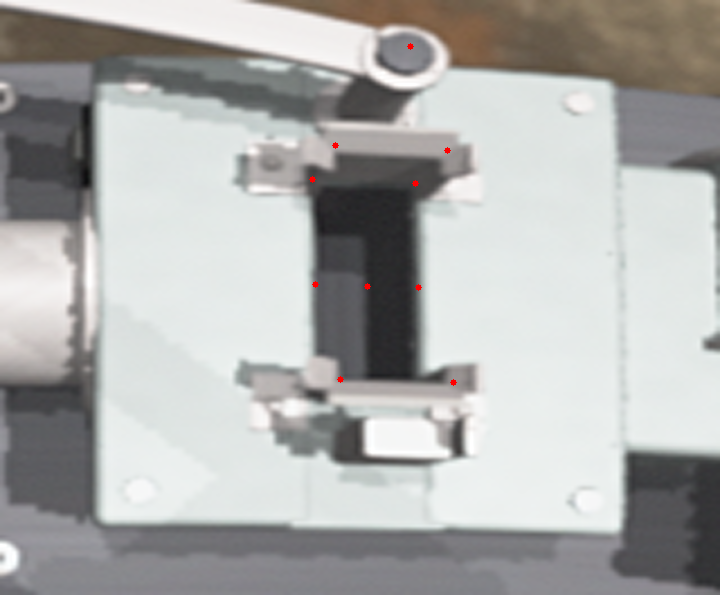

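```bash
python3 -m inch '[{"linear":[0.1,0.3,0],"twist":0,"gripper":0},{"linear":[0.2,0.6,0],"twist":0,"gripper":0},{"linear":[0.3,0.9,0],"twist":0,"gripper":0},{"linear":[0.449,1,0],"twist":0,"gripper":0}]'; python3 -m inch '[{"linear":[0,0.3,0],"twist":0,"gripper":0},{"linear":[0,0.453,-0.2],"twist":0,"gripper":0},{"linear":[0,0.453,-0.4],"twist":0,"gripper":0},{"linear":[0,0.453,-0.57],"twist":0,"gripper":0},{"linear":[0,0.453,-0.57],"twist":0,"gripper":0},{"linear":[0,0.453,-0.57],"twist":0,"gripper":0},{"linear":[0,0.453,-0.57],"twist":0,"gripper":0},{"linear":[0,0.453,-0.57],"twist":0,"gripper":0}]'
python3 - <<'E'
from h import *
o=robot.get_obs();print(o['tool_pos'],o['ee_rot'],np.degrees(o['ee_rot'][2]))
s=snap('scene','sc8');t=snap('side','si8')
cv2.imwrite('pics/sc8c.png',np.hstack([cv2.resize(x['image'][130:250,260:410],None,fx=2.6,fy=4) for x in (s,t)])[:,:,::-1])
o=robot.get_obs();print(o['tool_pos'],o['ee_rot'],np.degrees(o['ee_rot'][2]))
E
```

```text
time: 16.28
tool_pos: [0.5773, -0.2091, 0.2879]
ee_rot: [3.14, -0.002, 1.7]
wrist_force: [0.4, -0.3, -2.7]
width: 0.0137
time: 16.95
tool_pos: [0.5779, -0.1689, 0.2316]
ee_rot: [3.138, 0.002, 1.696]
wrist_force: [-0.6, -0.4, -3.0]
width: 0.014
[ 0.57790284 -0.16886101  0.2315561 ] [3.13847549e+00 1.61876432e-03 1.69622751e+00] 97.18667723008768
[ 0.57780493 -0.16894751  0.2312515 ] [3.13882824e+00 1.41866284e-03 1.69605916e+00] 97.17703189274275
```

View pics/sc8c.png

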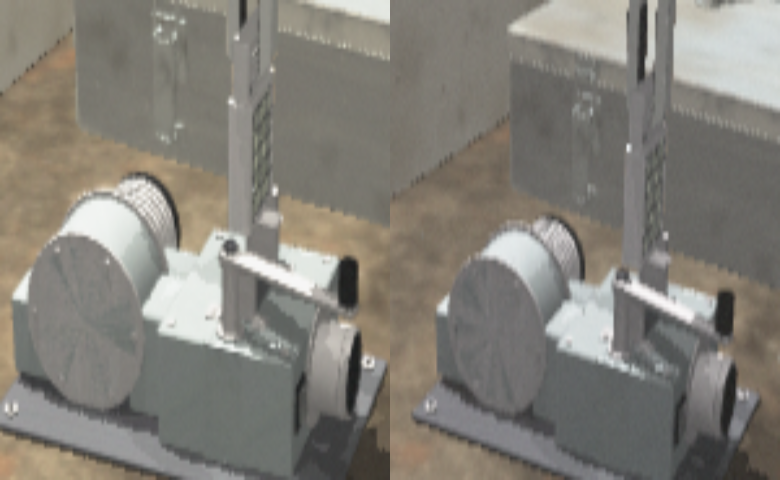

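```bash
python3 -m inch '[{"linear":[0,0.015,-0.03],"twist":0.005,"gripper":0},{"linear":[0,0.015,-0.06],"twist":0.005,"gripper":0},{"linear":[0,0.015,-0.09],"twist":0.005,"gripper":0},{"linear":[0,0.015,-0.12],"twist":0.005,"gripper":0},{"linear":[0,0.015,-0.14],"twist":0.005,"gripper":0},{"linear":[0,0.015,-0.16],"twist":0.005,"gripper":0},{"linear":[0,0.015,-0.18],"twist":0.005,"gripper":0},{"linear":[0,0.015,-0.2],"twist":0.005,"gripper":0},{"linear":[0,0.015,-0.2],"twist":0.005,"gripper":0}]'
python3 - <<'E'
from h import *
o=robot.get_obs();print(o['tool_pos'],o['ee_rot'],o['wrist_force'],o['wrist_torque'])
E
```

```text
time: 17.8
tool_pos: [0.5772, -0.1672, 0.209]
ee_rot: [-3.141, 0.0, 1.702]
wrist_force: [0.6, -0.1, -3.9]
width: 0.0137
[ 0.57715498 -0.16716624  0.20895545] [-3.14128633e+00  2.06150443e-04  1.70159477e+00] [ 0.56048843 -0.13419575 -3.92417591] [-0.24175212 -0.06624095 -0.00728012]
```

```bash
python3 -m inch '[{"linear":[0,0,-0.03],"twist":0,"gripper":0},{"linear":[0,0,-0.06],"twist":0,"gripper":0},{"linear":[0,0,-0.09],"twist":0,"gripper":0},{"linear":[0,0,-0.12],"twist":0,"gripper":0},{"linear":[0,0,-0.15],"twist":0,"gripper":0},{"linear":[0,0,-0.18],"twist":0,"gripper":0},{"linear":[0,0,-0.21],"twist":0,"gripper":0},{"linear":[0,0,-0.24],"twist":0,"gripper":0},{"linear":[0,0,-0.24],"twist":0,"gripper":0}]'
python3 - <<'E'
from h import *
o=robot.get_obs();print(o['tool_pos'],o['ee_rot'],o['wrist_force'],o['wrist_torque'])
E
```

```text
time: 18.55
tool_pos: [0.577, -0.1671, 0.1845]
ee_rot: [-3.141, -0.0, 1.702]
wrist_force: [0.1, -1.8, -3.0]
width: 0.0138
[ 0.57700734 -0.1670926   0.18452982] [-3.14077551e+00 -1.09372036e-04  1.70157141e+00] [ 0.05462674 -1.80746548 -2.97888537] [-0.37290014 -0.07214288 -0.04956035]
```

```bash
python3 -m inch '[{"linear":[0,-0.007,-0.03],"twist":0,"gripper":0},{"linear":[0,-0.007,-0.06],"twist":0,"gripper":0},{"linear":[0,-0.007,-0.09],"twist":0,"gripper":0},{"linear":[0,-0.007,-0.12],"twist":0,"gripper":0},{"linear":[0,-0.007,-0.15],"twist":0,"gripper":0},{"linear":[0,-0.007,-0.18],"twist":0,"gripper":0},{"linear":[0,-0.007,-0.21],"twist":0,"gripper":0},{"linear":[0,-0.007,-0.24],"twist":0,"gripper":0},{"linear":[0,-0.007,-0.27],"twist":0,"gripper":0},{"linear":[0,-0.007,-0.27],"twist":0,"gripper":0}]'
python3 - <<'E'
from h import *
o=robot.get_obs();print(o['tool_pos'],o['ee_rot'],o['wrist_force'],o['wrist_torque'])
E
```

```text
time: 19.38
tool_pos: [0.5768, -0.1675, 0.1574]
ee_rot: [-3.14, -0.001, 1.702]
wrist_force: [-0.0, 0.3, -3.5]
width: 0.014
[ 0.5768077  -0.16751602  0.15743858] [-3.14028812e+00 -8.27858063e-04  1.70167085e+00] [-0.01154619  0.27035683 -3.52430763] [ 0.01502602  0.02500617 -0.02029417]
```

```bash
python3 -m inch '[{"linear":[0,0,-0.04],"twist":0,"gripper":0},{"linear":[0,0,-0.08],"twist":0,"gripper":0},{"linear":[0,0,-0.12],"twist":0,"gripper":0},{"linear":[0,0,-0.16],"twist":0,"gripper":0},{"linear":[0,0,-0.2],"twist":0,"gripper":0},{"linear":[0,0,-0.24],"twist":0,"gripper":0},{"linear":[0,0,-0.28],"twist":0,"gripper":0},{"linear":[0,0,-0.32],"twist":0,"gripper":0},{"linear":[0,0,-0.36],"twist":0,"gripper":0},{"linear":[0,0,-0.38],"twist":0,"gripper":0}]'
python3 -m inch '[{"linear":[0,0,-0.01],"twist":0,"gripper":0},{"linear":[0,0,-0.02],"twist":0,"gripper":0},{"linear":[0,0,-0.03],"twist":0,"gripper":0},{"linear":[0,0,-0.04],"twist":0,"gripper":0},{"linear":[0,0,-0.04],"twist":0,"gripper":0}]'
python3 - <<'E'
from h import *
o=robot.get_obs();print(o['tool_pos'],o['ee_rot'],o['wrist_force'],o['wrist_torque'])
E
```

```text
time: 20.22
tool_pos: [0.5769, -0.1676, 0.1196]
ee_rot: [-3.141, -0.0, 1.702]
wrist_force: [-0.2, 0.5, -2.8]
width: 0.0137
time: 20.63
tool_pos: [0.5772, -0.1677, 0.1164]
ee_rot: [3.142, -0.0, 1.702]
wrist_force: [0.6, 0.2, -2.4]
width: 0.0137
[ 0.57720514 -0.16769426  0.1163847 ] [ 3.14154584e+00 -1.88475923e-05  1.70172016e+00] [ 0.62633397  0.21298189 -2.41267476] [0.02077218 0.00501224 0.01074578]
```

```bash
python3 -m inch '[{"linear":[0,0,-0.005],"twist":0,"gripper":0},{"linear":[0,0,-0.01],"twist":0,"gripper":0},{"linear":[0,0,-0.015],"twist":0,"gripper":0},{"linear":[0,0,-0.02],"twist":0,"gripper":0},{"linear":[0,0,-0.025],"twist":0,"gripper":0},{"linear":[0,0,-0.025],"twist":0,"gripper":0}]'
python3 - <<'E'
from h import *
o=robot.get_obs();print(o['tool_pos'],o['ee_rot'],o['wrist_force'],o['wrist_torque'])
E
```

```text
time: 21.13
tool_pos: [0.5773, -0.1677, 0.1148]
ee_rot: [3.141, 0.0, 1.702]
wrist_force: [-1.6, 1.1, 2.2]
width: 0.014
[ 0.57733562 -0.16767563  0.11477306] [3.14091448e+00 2.96932815e-04 1.70173684e+00] [-1.57756995  1.07534095  2.23755683] [ 0.10950088  0.3014911  -0.04798756]
```

```bash
python3 -m inch '[{"linear":[0,0,0],"twist":0,"gripper":0.25},{"linear":[0,0,0],"twist":0,"gripper":0.45},{"linear":[0,0,0],"twist":0,"gripper":0.45},{"linear":[0,0,0],"twist":0,"gripper":0.45},{"linear":[0,0,0],"twist":0,"gripper":0.45}]'
python3 -m inch '[{"linear":[0,0,0.2],"twist":0,"gripper":0.45},{"linear":[0,0,0.5],"twist":0,"gripper":0.45},{"linear":[0,0,0.8],"twist":0,"gripper":0.45},{"linear":[0,0,1],"twist":0,"gripper":0.45},{"linear":[0,0,1],"twist":0,"gripper":0.45}]'
python3 - <<'E'
from h import *
s=snap('scene','sc9');t=snap('side','si9')
cv2.imwrite('pics/sc9c.png',np.hstack([cv2.resize(x['image'][130:250,260:410],None,fx=2.6,fy=4) for x in (s,t)])[:,:,::-1])
o=robot.get_obs();print(o['tool_pos'],o['ee_rot'],o['width'])
w=robot.snapshot('wrist');cv2.imwrite('pics/w9.png',w['image'][:,:,::-1]);np.savez('pics/w9.npz',tp=o['tool_pos'],er=o['ee_rot'],**w)
E
```

```text
time: 21.55
tool_pos: [0.5773, -0.1678, 0.114]
ee_rot: [3.141, 0.0, 1.702]
wrist_force: [-0.4, 0.7, 0.2]
width: 0.0416
time: 21.97
tool_pos: [0.5796, -0.1686, 0.2204]
ee_rot: [3.132, 0.005, 1.702]
wrist_force: [0.1, -0.2, 0.7]
width: 0.0424
[ 0.57760144 -0.16786607  0.21462337] [3.13976672e+00 1.05193662e-03 1.70170576e+00] 0.04238670282500023
```

View pics/sc9c.png

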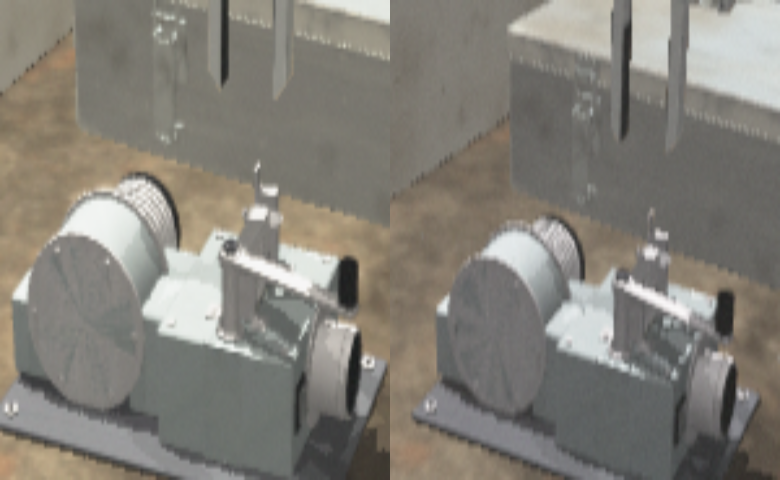

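View pics/w9.png

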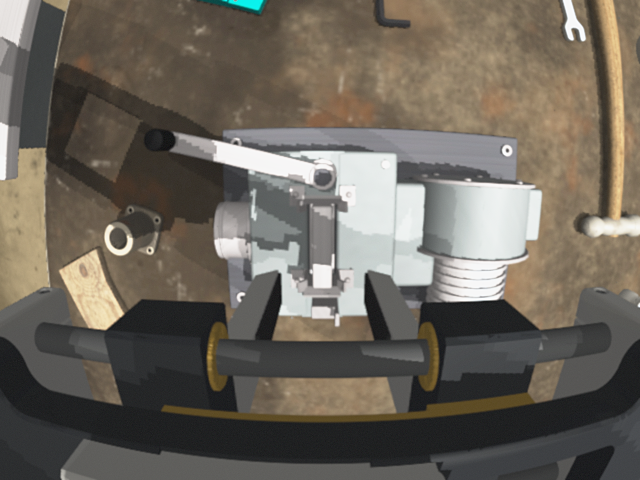

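Run:
```python
from h import *
w=load('w9')
cv2.imwrite('pics/w9c.png',cv2.resize(w['image'][110:330,130:420],None,fx=2.7,fy=2.7,interpolation=cv2.INTER_CUBIC)[:,:,::-1])
p=np.array([.5773,-.167]);a=np.radians(7.5)
R=np.array([[np.cos(a),-np.sin(a)],[np.sin(a),np.cos(a)]])
pv=p+R@[0,.052];print('pivot',pv)
for th in (0,.5,1,1.5,2.1):
  b=a+np.radians(-90)-(2.1-th); k=pv+.111*np.array([np.cos(b),np.sin(b)]);print(th,k.round(4),np.degrees(b).round(1), wproj(w,[k[0],k[1],.1505]).round(1))
s=load('sc9');W=cloud(s)
c=p
z=W[...,2];d=np.linalg.norm((W[...,:2]-c),axis=-1);m=(d<.02)&(z>.1);print(m.sum(),np.percentile(z[m],[10,50,90]))
```

```text
pivot [ 0.57051264 -0.11544487]
0 [ 0.4682 -0.0724] -202.8 [[169.5  94.6]]
0.5 [ 0.4601 -0.1267] -174.2 [[149.6 178.7]]
1 [ 0.479  -0.1783] -145.5 [[172.3 259.8]]
1.5 [ 0.5203 -0.2145] -116.9 [[229.4 319.6]]
2.1 [ 0.585  -0.2255] -82.5 [[323.2 346.8]]
141 [0.11118064 0.11969105 0.36664407]
```

View pics/w9c.png

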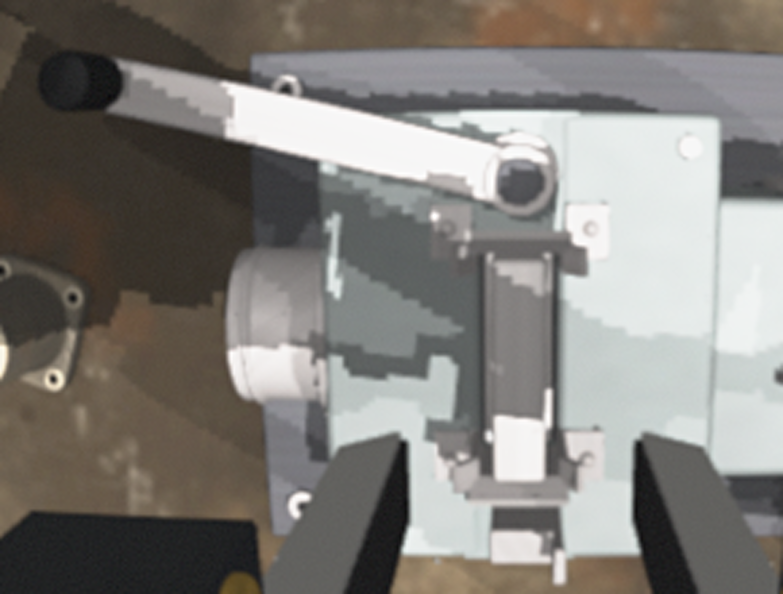

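Run:
```python
from h import *
pv=np.array([.5705,-.1154])
for n,uv in(('w1',[219.5,126]),('w9',[155.5,140.5])):
  w=load(n);k=wpt(w,uv,.1505)[0,:2];d=k-pv;b=np.degrees(np.arctan2(d[1],d[0]));print(n,k,np.linalg.norm(d),b, 2.1-np.radians((-82.5-b)%360))
```

```text
w1 [ 0.46144988 -0.1015057 ] 0.10993171139143 172.73894794739104 0.2715747138288098
w9 [ 0.46209558 -0.10207114] 0.10922077248100498 172.9903805299566 0.2759630402413715
```

```bash
python3 -m inch '[{"linear":[-0.15,0.1,0],"twist":-0.11,"gripper":0.4},{"linear":[-0.3,0.2,0],"twist":-0.22,"gripper":0.4},{"linear":[-0.45,0.3,0],"twist":-0.33,"gripper":0.4},{"linear":[-0.6,0.4,0],"twist":-0.44,"gripper":0.4},{"linear":[-0.75,0.5,0],"twist":-0.55,"gripper":0.4},{"linear":[-0.9,0.6,0],"twist":-0.66,"gripper":0.4},{"linear":[-1,0.66,0],"twist":-0.77,"gripper":0.4},{"linear":[-1,0.66,0],"twist":-0.87,"gripper":0.4},{"linear":[-1,0.66,0],"twist":-0.87,"gripper":0.4}]'
python3 -m inch '[{"linear":[-0.1,0,0],"twist":-0.11,"gripper":0.4},{"linear":[-0.17,0,0],"twist":-0.22,"gripper":0.4},{"linear":[-0.17,0,0],"twist":-0.33,"gripper":0.4},{"linear":[-0.17,0,0],"twist":-0.44,"gripper":0.4},{"linear":[-0.17,0,0],"twist":-0.55,"gripper":0.4},{"linear":[-0.17,0,0],"twist":-0.66,"gripper":0.4},{"linear":[-0.17,0,0],"twist":-0.77,"gripper":0.4},{"linear":[-0.17,0,0],"twist":-0.87,"gripper":0.4},{"linear":[-0.17,0,0],"twist":-0.87,"gripper":0.4},{"linear":[-0.17,0,0],"twist":-0.87,"gripper":0.4}]'
python3 - <<'E'
from h import *
o=robot.get_obs();print(o['tool_pos'],np.degrees(o['ee_rot']),o['width'],o['joint_positions'])
w=robot.snapshot('wrist');cv2.imwrite('pics/w10.png',w['image'][:,:,::-1]);np.savez('pics/w10.npz',tp=o['tool_pos'],er=o['ee_rot'],**w)
E
```

```text
time: 22.87
tool_pos: [0.4758, -0.101, 0.2116]
ee_rot: [-3.138, 0.002, 0.789]
wrist_force: [0.3, 0.1, -0.3]
width: 0.0374
time: 23.7
tool_pos: [0.4599, -0.1017, 0.2125]
ee_rot: [-3.141, 0.003, -0.116]
wrist_force: [0.8, 0.2, -0.6]
width: 0.0374
[ 0.45985315 -0.10166889  0.21248065] [-1.79970834e+02  1.49795052e-01 -6.65466249e+00] 0.03744322086740292 [-3.38006091e-01 -8.47571004e-02  1.57246690e+00 -7.90087338e-05
  1.65654521e+00  1.34893001e+00]
```

View pics/w10.png

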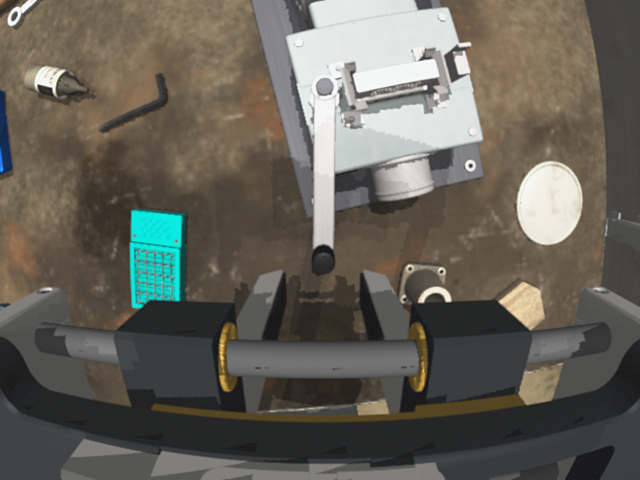

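```bash
python3 - <<'E'
from h import *
w=load('w10');print(wpt(w,[[321.5,263],[323.5,86]],[.1505,.135]))
E
python3 -m inch '[{"linear":[0,0,-0.15],"twist":0,"gripper":0.4},{"linear":[0,0,-0.35],"twist":0,"gripper":0.4},{"linear":[0,0,-0.52],"twist":0,"gripper":0.4},{"linear":[0,0,-0.52],"twist":0,"gripper":0.3},{"linear":[0,0,-0.52],"twist":0,"gripper":0.23},{"linear":[0,0,-0.52],"twist":0,"gripper":0.23},{"linear":[0,0,-0.52],"twist":0,"gripper":0.23}]'
```

```text
[[ 0.46028652 -0.10076351  0.1505    ]
 [ 0.56915845 -0.11479406  0.135     ]]
time: 24.33
tool_pos: [0.461, -0.102, 0.1634]
ee_rot: [3.141, -0.002, -0.12]
wrist_force: [0.5, -0.1, 0.4]
width: 0.0215
```

Run:
```python
import numpy as np
pv=np.array([.570,-.1153]);r=.1105
P=lambda b:pv+r*np.array([np.cos(np.radians(b)),np.sin(np.radians(b))])
b0=172.9
for st in (0,35,70):
  n=7 if st<70 else 8
  for i in range(1,n+1):
    print(st,((P(b0+st+5*i)-P(b0+st))/.1).round(3),round(5*i/60,3))
```

```text
0 [-0.008 -0.096] 0.083
0 [-0.007 -0.192] 0.167
0 [ 0.002 -0.288] 0.25
0 [ 0.019 -0.383] 0.333
0 [ 0.045 -0.476] 0.417
0 [ 0.079 -0.567] 0.5
0 [ 0.12  -0.654] 0.583
35 [ 0.049 -0.083] 0.083
35 [ 0.105 -0.162] 0.167
35 [ 0.167 -0.235] 0.25
35 [ 0.236 -0.303] 0.333
35 [ 0.31  -0.364] 0.417
35 [ 0.389 -0.419] 0.5
35 [ 0.473 -0.467] 0.583
70 [ 0.088 -0.04 ] 0.083
70 [ 0.178 -0.072] 0.167
70 [ 0.272 -0.097] 0.25
70 [ 0.367 -0.113] 0.333
70 [ 0.463 -0.121] 0.417
70 [ 0.559 -0.12 ] 0.5
70 [ 0.655 -0.111] 0.583
70 [ 0.75  -0.093] 0.667
```

```bash
python3 -m inch '[{"linear":[-0.008,-0.096,0],"twist":0.083,"gripper":0.23},{"linear":[-0.007,-0.192,0],"twist":0.167,"gripper":0.23},{"linear":[0.002,-0.288,0],"twist":0.25,"gripper":0.23},{"linear":[0.019,-0.383,0],"twist":0.333,"gripper":0.23},{"linear":[0.045,-0.476,0],"twist":0.417,"gripper":0.23},{"linear":[0.079,-0.567,0],"twist":0.5,"gripper":0.23},{"linear":[0.12,-0.654,0],"twist":0.583,"gripper":0.23},{"linear":[0.12,-0.654,0],"twist":0.583,"gripper":0.23}]'
python3 -m inch '[{"linear":[0.049,-0.083,0],"twist":0.083,"gripper":0.23},{"linear":[0.105,-0.162,0],"twist":0.167,"gripper":0.23},{"linear":[0.167,-0.235,0],"twist":0.25,"gripper":0.23},{"linear":[0.236,-0.303,0],"twist":0.333,"gripper":0.23},{"linear":[0.31,-0.364,0],"twist":0.417,"gripper":0.23},{"linear":[0.389,-0.419,0],"twist":0.5,"gripper":0.23},{"linear":[0.473,-0.467,0],"twist":0.583,"gripper":0.23},{"linear":[0.473,-0.467,0],"twist":0.583,"gripper":0.23}]'
python3 - <<'E'
from h import *
s=snap('scene','sc11');t=snap('side','si11')
cv2.imwrite('pics/sc11c.png',np.hstack([cv2.resize(x['image'][130:250,260:410],None,fx=2.6,fy=4) for x in (s,t)])[:,:,::-1])
o=robot.get_obs();print(o['tool_pos'],np.degrees(o['ee_rot']),o['width'],o['wrist_force'])
E
```

```text
time: 25.0
tool_pos: [0.4732, -0.1685, 0.1632]
ee_rot: [3.139, -0.001, 0.491]
wrist_force: [0.2, 0.3, -0.1]
width: 0.0217
time: 25.67
tool_pos: [0.5206, -0.2143, 0.1627]
ee_rot: [3.14, 0.0, 1.1]
wrist_force: [-0.6, 0.2, -0.6]
width: 0.0215
[ 0.51969764 -0.2135976   0.16244666] [ 1.79960492e+02 -5.15978403e-03  6.28830640e+01] 0.021467870825221436 [-0.67049688  0.68315654  0.63756388]
```

View pics/sc11c.png

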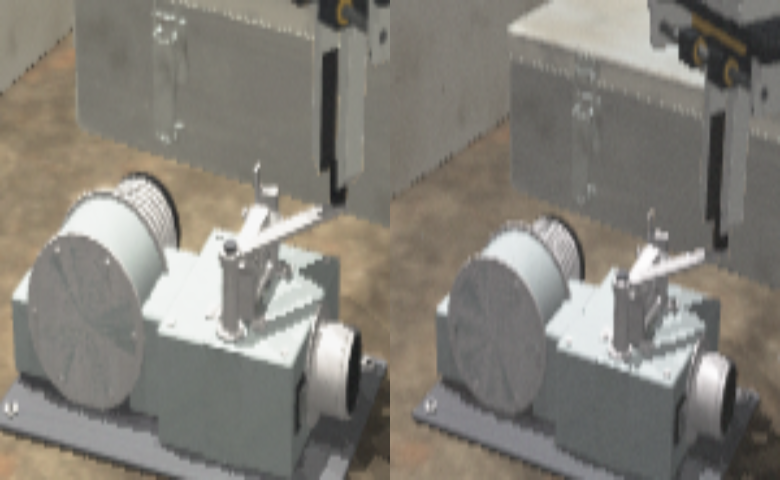

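```bash
python3 -m inch '[{"linear":[0.088,-0.04,0],"twist":0.083,"gripper":0.23},{"linear":[0.178,-0.072,0],"twist":0.167,"gripper":0.23},{"linear":[0.272,-0.097,0],"twist":0.25,"gripper":0.23},{"linear":[0.367,-0.113,0],"twist":0.333,"gripper":0.23},{"linear":[0.463,-0.121,0],"twist":0.417,"gripper":0.23},{"linear":[0.559,-0.12,0],"twist":0.5,"gripper":0.23},{"linear":[0.61,-0.116,0],"twist":0.55,"gripper":0.23},{"linear":[0.65,-0.112,0],"twist":0.58,"gripper":0.23},{"linear":[0.67,-0.11,0],"twist":0.58,"gripper":0.23},{"linear":[0.67,-0.11,0],"twist":0.58,"gripper":0.23}]'
python3 - <<'E'
from h import *
s=snap('scene','sc12');t=snap('side','si12')
cv2.imwrite('pics/sc12c.png',np.hstack([cv2.resize(x['image'][130:250,260:410],None,fx=2.6,fy=4) for x in (s,t)])[:,:,::-1])
o=robot.get_obs();print(o['tool_pos'],np.degrees(o['ee_rot']),o['width'],o['wrist_force'])
E
```

```text
time: 26.6
tool_pos: [0.5865, -0.2244, 0.1622]
ee_rot: [3.141, 0.0, 1.706]
wrist_force: [-0.6, 0.4, 0.9]
width: 0.0217
[ 0.58635999 -0.22445181  0.16220333] [ 1.79971049e+02 -8.93075131e-03  9.77792086e+01] 0.021976920364533272 [ 0.72299912 -0.38531313 -0.42825897]
```

View pics/sc12c.png

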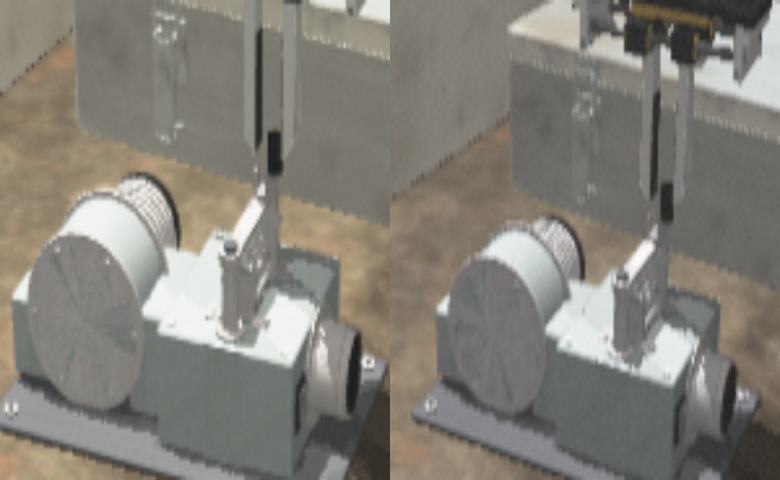

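```bash
python3 -m inch '[{"linear":[0.01,0.001,0],"twist":0,"gripper":0.23},{"linear":[0.02,0.003,0],"twist":0,"gripper":0.23},{"linear":[0.03,0.004,0],"twist":0,"gripper":0.23},{"linear":[0.03,0.004,0],"twist":0,"gripper":0.23}]'
python3 -m inch '[{"linear":[0.01,0.001,0],"twist":0,"gripper":0.23},{"linear":[0.02,0.003,0],"twist":0,"gripper":0.23},{"linear":[0.02,0.003,0],"twist":0,"gripper":0.23}]'
```

```text
time: 27.03
tool_pos: [0.5885, -0.2244, 0.1621]
ee_rot: [-3.139, -0.0, 1.707]
wrist_force: [-4.0, 0.3, 2.8]
width: 0.0215
time: 27.28
tool_pos: [0.5889, -0.2244, 0.1619]
ee_rot: [-3.135, -0.001, 1.707]
wrist_force: [-8.8, 0.4, 4.6]
width: 0.0221
```

```bash
python3 -m inch '[{"linear":[-0.03,-0.003,0],"twist":0,"gripper":0.24},{"linear":[-0.04,-0.005,0],"twist":0,"gripper":0.28},{"linear":[-0.04,-0.005,0],"twist":0,"gripper":0.28},{"linear":[-0.04,-0.005,0.2],"twist":0,"gripper":0.28},{"linear":[-0.04,-0.005,0.5],"twist":0,"gripper":0.28},{"linear":[-0.04,-0.005,0.8],"twist":0,"gripper":0.28},{"linear":[-0.04,-0.4,1],"twist":0,"gripper":0.28},{"linear":[-0.04,-0.6,1],"twist":0,"gripper":0.28},{"linear":[-0.04,-0.6,1],"twist":0,"gripper":0.28},{"linear":[-0.04,-0.6,1],"twist":0,"gripper":0.28}]'
python3 - <<'E'
from h import *
o=robot.get_obs();print(o['tool_pos'],o['wrist_force'])
w=robot.snapshot('wrist');cv2.imwrite('pics/w13.png',w['image'][:,:,::-1]);np.savez('pics/w13.npz',tp=o['tool_pos'],er=o['ee_rot'],**w)
s=snap('scene','sc13')
E
```

```text
time: 28.12
tool_pos: [0.5878, -0.2849, 0.2616]
ee_rot: [3.141, -0.001, 1.706]
wrist_force: [0.4, 0.3, -0.4]
width: 0.0261
[ 0.58780104 -0.28492377  0.26156771] [ 0.41082788  0.32825623 -0.35999101]
```

View pics/w13.png

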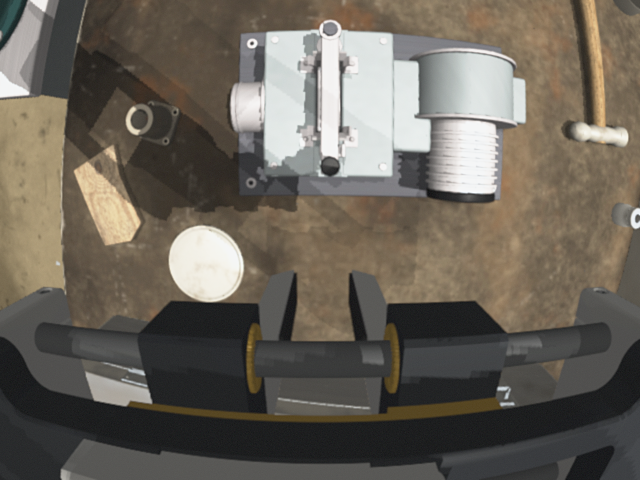

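View pics/sc13.png

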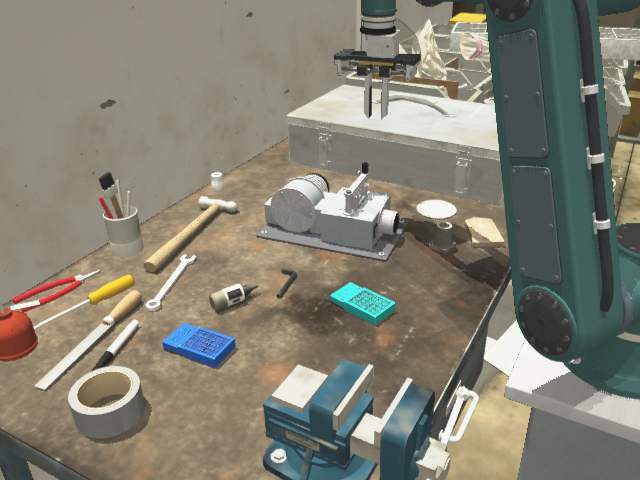

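Run:
```python
from h import *
w=load('w13')
cv2.imwrite('pics/w13c.png',cv2.resize(w['image'][10:190,250:410],None,fx=4,fy=3.3,interpolation=cv2.INTER_CUBIC)[:,:,::-1])
P=wpt(w,[[330,28],[330,165]],[.135,.1505])[:,:2];d=P[1]-P[0];print(P,np.linalg.norm(d),np.degrees(np.arctan2(d[1],d[0])))
```

```text
[[ 0.5701598  -0.11654151]
 [ 0.58437325 -0.2243815 ]] 0.10877263678592675 -82.49162370651568
```

View pics/w13c.png

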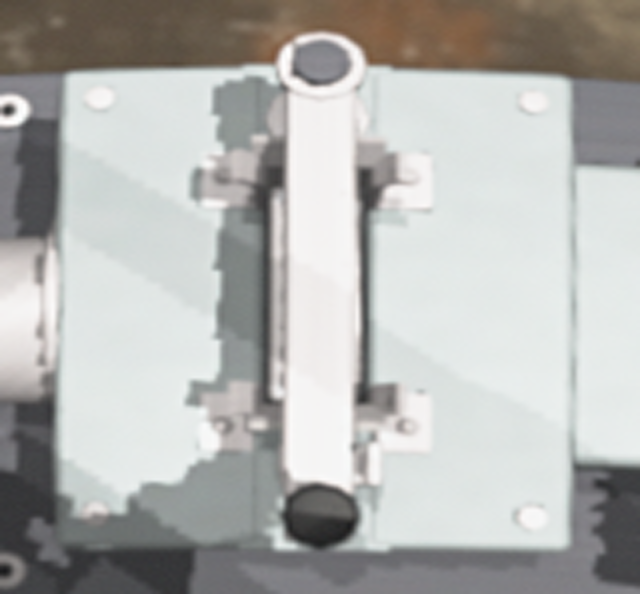

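Bar angle measures -82.5°, which matches the extractor's -y axis and so the 2.1 rad stop. The cassette is under it and the arm is clear. Handing in.

Run:
```python
from h import *
robot.close_job();print(robot.get_obs()['time'])
```

```text
the job is handed in; nothing more can be done
the job is handed in; nothing more can be done
```

The filter cassette is fitted in the dust extractor with the retaining bar swung over it to its stop. I handed the job in at about 28 s of the 67 s allowed.

- **Upending:** I lifted the cassette by the side edges of its plate and eased the grip so it swung mesh end down. I stood it on the bench and let go; the camera showed it standing free.
- **Fitting:** I took it again by the faces of the blank plate and lowered it slowly between the guides. The wrist force went from about -3 N to +2 N at TCP height 0.115 m, where it should be home. On the way down there was brief light side contact of about 2 N, which a 0.7 mm shift cleared.
- **Bar:** I pushed the knob round until it met the stop, at about 9 N. The last wrist image puts the bar at -82.5°, along the extractor's own -y axis, so by my measurement at its 2.1 rad stop.

**Last checks:**
- The bar lies over the cassette, and the arm is clear with about zero force on it.
- I saw no movement of the oiler bottle, hex key or cast part in the images, but did not measure their positions.
- The depth reading of the cassette's top was mixed: a median of 0.120 m against the expected 0.118 m, with some stray points. "Home" therefore rests mainly on the floor contact force and the TCP height.

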